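# Fill the rotor pan

## Robot

A 6-joint arm with a two-finger parallel gripper is mounted at the origin on a cart in front of the work surface, level with it; the furniture and walls round the work are solid. World frame = base frame: x ahead of the robot, y to its left, z up, the work surface at z = 0. Lengths are in m, angles in rad, forces in N, time in s.
With the tool pointing down it reaches from about 0.275 to 0.875 m from the base axis. Payload 12.5 kg.
Tool frame: the origin (TCP) lies midway between the tips of the shut fingers; the grasp point (between the pads) lies 19 mm behind it; z points along the fingers, y is the direction in which the jaws open and shut (so a half turn about z gives the same grasp; the last joint's range is limited). The gripper opens to 85 mm and grips with 20 to 120 N. Pads are 22 mm wide; open, the fingers measure 114 mm over their backs; the gripper's body (76 mm by 85 mm) begins 54 mm behind the grasp point. The pads swing forward as they close: fully open they stand 13 mm farther back than shut.
Start: joints at [1.237, 0.351, 1.652, -0, 1.139, -0.085], TCP at [0.135, 0.533, 0.202] pointing down, gripper open.
Joint ranges: [-2.75, 2.75], [-0.79, 2.1], [0.01, 2.65], [-1.57, 4.71], [0.07, 3.14], [-2.87, 2.87]. Speed limits (rad/s): [2.22, 2.22, 2.79, 3.14, 3.14, 3.14].

## Interface

Orientations are given as a unit quaternion [x, y, z, w].
In Python, from bench import robot, viewer, hand_in gives the robot as it stands.
- The arm moves only by the tool send_rows, never from a script. Its argument "steps" is a list of rows, each a list of 3 entries, a list of its own where there are three numbers: the shift along the tool's x, y, z in mm, then the turn, a rotation vector about the tool's x, y, z in degrees, then the opening, from 0 (shut) to 1 (fully open). In form: [[[dx, dy, dz], [rx, ry, rz], fingers], ...]. A call has 1 to 20 rows; each row is the pose to reach, as a shift and turn from the pose commanded when the call began, along the tool's axes at that moment; what a row does not reach only later rows make up. A row lasts 1/12 s, in which the tool goes at most 41.7 mm and 7.16 degrees, less where a joint would pass 70% of its speed; a pose out of reach is approached as far as the arm can. A call with a gripper value outside its range is refused whole. The fingers move at their own pace and stop on an object; "squeeze" is the grip in N (left out, the last holds). Time passes only in rows, so rows that repeat a pose let the fingers close. It gives the time, the measured TCP pose, the force and the opening at its end, in the units of the state.
- robot.get_obs(): the state, without advancing time (a new reading comes with each control period).
- viewer.camera(name): name is "side" or "top"; returns a dict with "frame" (480x640x3 uint8, red, green, blue), "fx", "fy", "cx", "cy" (pixels), "R" (3x3) and "t" (3): a world point X has camera coordinates R X + t. Camera axes: x right, y down, z forward; pixel columns grow to the right and rows downward; lengths in m; the calibration is good to about 2 mm. A picture is of the moment at which its call begins. There is no depth.
- hand_in(): hands the job in, once; it reports no verdict.
The state is a dict: "t": time; "q": joint angles; "joint_velocities": joint speeds; "tau": joint torques, N m; "eef_pos": TCP position; "eef_rot": TCP orientation; "contact_force": force on the tool from outside, world axes, zero at the start; "ft_torque": the same for the moment, N m; "finger_gap": opening from 0.0 (shut) to 1.0 (fully open).
Only numpy, scipy, OpenCV 4.12 (cv2) and the standard library are available. Lean on these libraries where they do the work, as an engineer would, in place of code of your own. Each camera call takes 0.05 s, during which the arm holds its last target.

## Task

Put the two loose rotors that match those in the round pan into the pan's two empty places, standing upright on its floor with shafts up, one in each gap, to complete the ring of six around the middle one. The slimmer rotor is of another type: leave it standing where it is.

Things in the scene. Friction and masses are not known exactly. Their poses are not given: they have to be found in the camera images.
- rotor_a_centre (a point): Loose motor rotor, upright: dark steel core with aluminium end rings, 44 mm diameter, 45 mm tall, foot chamfered 3 mm; plain bright shaft, 14 mm diameter, rising 65 mm from its top, to be gripped; 110 mm tall in all, about 0.35 kg. Point: on the axis, half-way up (55 mm above the underside, 10 mm above the core's top); z along the shaft. rotor_a and rotor_b are alike; either fits either gap.
- rotor_b_centre (a point): Loose motor rotor, upright: dark steel core with aluminium end rings, 44 mm diameter, 45 mm tall, foot chamfered 3 mm; plain bright shaft, 14 mm diameter, rising 65 mm from its top, to be gripped; 110 mm tall in all, about 0.35 kg. Point: on the axis, half-way up (55 mm above the underside, 10 mm above the core's top); z along the shaft. rotor_a and rotor_b are alike; either fits either gap.
- gap_1 (a point): Middle of one empty place, on the floor of the round aluminium pan (floor 4 mm, rim 32 mm above the bench; 168 mm inside diameter; fixed, turned any way). Five rotors like the loose ones are screwed down in it: one at the pan's centre, four in the ring of six places 54 mm from the centre, 60 degrees apart. Neighbours' axes are 54 mm from the gap's. x points from the pan's centre to this gap, z up.
- gap_2 (a point): Middle of the other empty place, on the pan's floor, like gap_1: also 54 mm from the pan's centre, 120 degrees counterclockwise (seen from above) from gap_1, with one rotor of the ring between them. Its axes are parallel to those of gap_1.
- slim_rotor_centre (a point): A slimmer rotor of another type, loose, standing upright near the two: core 26 mm diameter and 45 mm tall, shaft 10 mm diameter, 110 mm tall in all. To be left alone. The point is on its axis, half-way up (55 mm above its underside).
Mind the look-alikes: they are no part of the job. What is shaped like the part that bears rotor_a_centre but green, pink or red is not meant.

How it is judged:
By the outcome, as a careful person would: the job done as asked, in the order asked, and still so for the second after the job is handed in, with the robot touching nothing.
It also fails if it takes over 56 s, if anything falls off the work surface, if the arm or the gripper's body presses on something with over 40 N, if the wrist force passes 120 N, or if a joint passes its speed limit or range.

## Working session

There is one attempt and no reset: what is moved stays moved. The work goes in short steps, Python scripts to look and compute and a tool call to move; the robot and the scene stay as the last step left them, time stands still between calls to the robot, and variables do not carry over. Pictures are saved under pics/ and viewed, and the job is handed in when it is done.

Besides the shell and the picture viewer there is one more tool, called after "Call:" as name(argument=value, ...), one argument or row to a line, values as JSON. send_rows: Moves the arm, as the interface text tells. Its arguments: {"type":"object","properties":{"steps":{"type":"array"},"squeeze":{"type":"number"}},"required":["steps"]}

```bash
mkdir -p pics; ls
python3 - <<'E'
from bench import robot, viewer
import cv2,pickle
d={}
for n in("top","side"):
    c=viewer.camera(n); d[n]=c
    cv2.imwrite(f"pics/{n}0.png",c["frame"][:,:,::-1])
    print(n,c["fx"],c["fy"],c["cx"],c["cy"],c["R"],c["t"])
pickle.dump(d,open("c0.pkl","wb"))
print(robot.get_obs())
E
```

```text
pics
top 586.278912799402 586.278912799402 319.4637003074197 239.25535570620033 [[ 2.55735072e-02 -9.99672861e-01  4.07405921e-04]
 [-9.98018121e-01 -2.55546112e-02 -5.75047170e-02]
 [ 5.74963161e-02  1.06399880e-03 -9.98345152e-01]] [0.03219409 0.52329153 1.17471143]
side 445.8457573549319 445.8457573549319 316.7379383926419 244.45086635734742 [[ 0.9499719  -0.31227971  0.00589718]
 [-0.13216681 -0.41902249 -0.89830512]
 [ 0.28299351  0.85258521 -0.43933261]] [-0.47690008  0.14305961  0.70760406]
{'t': 0.1, 'q': array([ 1.23737597e+00,  3.51165843e-01,  1.65236228e+00, -5.40453400e-06,
        1.13908537e+00, -8.46029994e-02]), 'joint_velocities': array([ 0.00038184, -0.00134981, -0.00306194, -0.00019748, -0.00268797,
        0.00141155]), 'tau': array([-3.24073162e-04, -5.06835186e+01, -2.91876858e+01, -1.14440679e-04,
        2.65630741e-03, -3.77250751e-05]), 'eef_pos': array([0.13531348, 0.53276019, 0.20192048]), 'eef_rot': array([ 1.24086864e-01,  9.92271228e-01, -4.99820390e-04, -1.03508273e-04]), 'contact_force': array([ 0.26309621, -0.12823638,  0.01708978]), 'ft_torque': array([-0.01021093,  0.00734066,  0.01977836]), 'finger_gap': 1.0007828605509197}
```

View pics/top0.png

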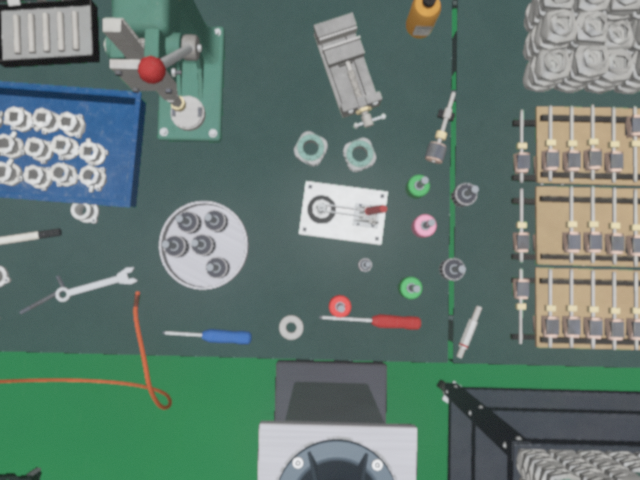

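View pics/side0.png

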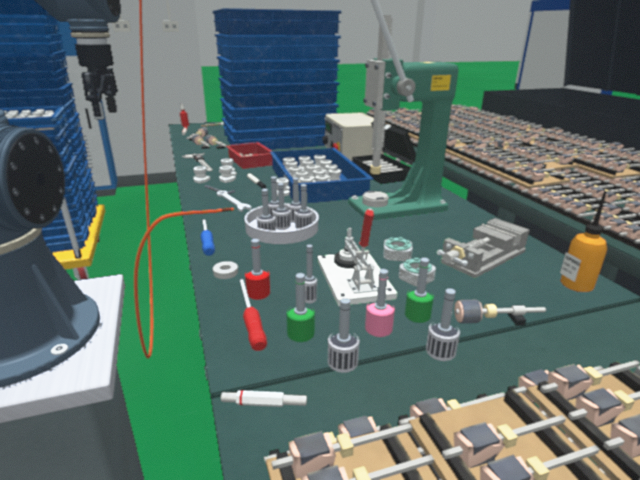

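Candidates in the top view:
- Grey rotors at (466,194) and (454,269). These match the description.
- Slim rotor at (365,265), to be left alone.
- Green look-alikes at (419,186) and (411,288), pink at (425,225), red at (340,306).

The pan is near (203,245). Next I'll check close crops.

Run:
```python
import pickle,cv2,numpy as np
d=pickle.load(open("c0.pkl","rb"))
f=d["top"]["frame"][:,:,::-1]
a=cv2.resize(f[190:300,150:260],None,fx=5,fy=5,interpolation=cv2.INTER_CUBIC)
cv2.imwrite("pics/pan.png",a)
b=cv2.resize(f[170:300,400:490],None,fx=4.5,fy=4.5,interpolation=cv2.INTER_CUBIC)
cv2.imwrite("pics/rot.png",b)
s=d["side"]["frame"][:,:,::-1]
cv2.imwrite("pics/srot.png",cv2.resize(s[280:380,310:470],None,fx=5,fy=5,interpolation=cv2.INTER_CUBIC))
cv2.imwrite("pics/span.png",cv2.resize(s[170:245,235:330],None,fx=8,fy=8,interpolation=cv2.INTER_CUBIC))
```

```text
(no output)
```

View pics/pan.png

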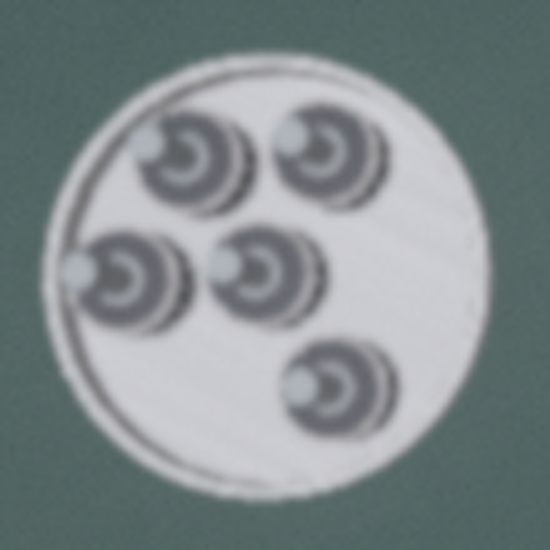

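View pics/rot.png

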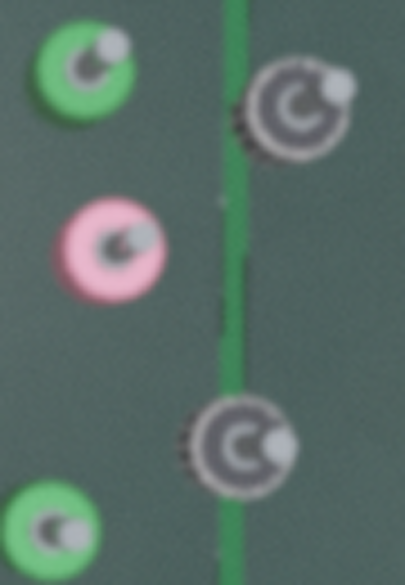

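View pics/srot.png

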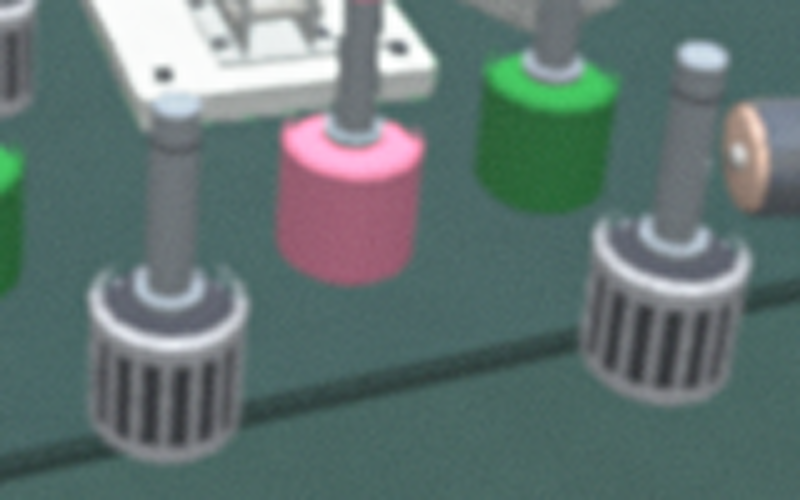

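View pics/span.png

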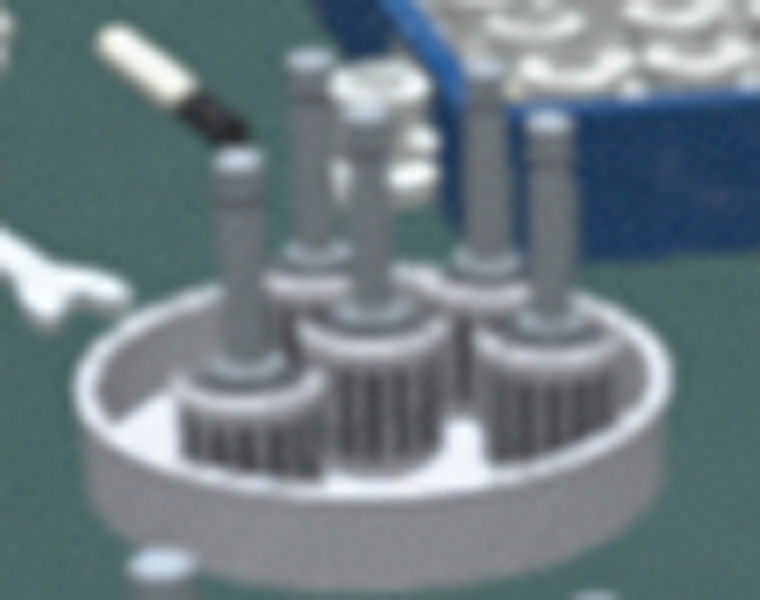

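```bash
cat > h.py <<'E'
import pickle,cv2,numpy as np
from scipy.optimize import least_squares
from scipy.spatial.transform import Rotation as Ro
def proj(c,X):
    p=c["R"]@np.asarray(X)+c["t"]; return np.array([c["fx"]*p[0]/p[2]+c["cx"],c["fy"]*p[1]/p[2]+c["cy"]])
def ray(c,u,v,z):
    d=c["R"].T@np.array([(u-c["cx"])/c["fx"],(v-c["cy"])/c["fy"],1]); o=-c["R"].T@c["t"]
    return o+d*(z-o[2])/d[2]
E
cat > m.py <<'E'
from h import *
d=pickle.load(open("c0.pkl","rb")); T,S=d["top"],d["side"]
def up(x,y,ox,oy,s): return (ox+(x+.5)/s-.5, oy+(y+.5)/s-.5)
pt=[up(x,y,150,190,5) for x,y in [(150,144),(291,139),(81,270),(225,266),(298,386)]]
P=np.array([ray(T,*p,.114) for p in pt]); print("top pan",P.round(4))
# side: match
ps=[up(x,y,235,170,8) for x,y in [(238,160),(309,62),(367,115),(484,68),(550,121)]]
Q=np.array([ray(S,*p,.114) for p in ps]); print("side pan",Q.round(4))
def model(c):
    k=[c[2]+np.pi/3*i for i in range(6)]
    return np.array([c[:2]]+[[c[0]+.054*np.cos(a),c[1]+.054*np.sin(a)] for a in k])
def fit(P):
    best=None
    for a0 in np.arange(0,1.05,.2):
        def r(c):
            M=model(c); D=np.linalg.norm(P[:,None,:2]-M[None],axis=2); i=D.argmin(1); return (P[:,:2]-M[i]).ravel()
        s=least_squares(r,[*P[:,:2].mean(0),a0])
        if best is None or s.cost<best.cost: best=s
    M=model(best.x);D=np.linalg.norm(P[:,None,:2]-M[None],axis=2)
    print("fit",best.x,"rms",np.sqrt(2*best.cost/len(P)),"filled",D.argmin(1))
    print("gaps",[M[j].round(4) for j in range(7) if j not in D.argmin(1)])
fit(P);fit(Q)
for n,(x,y),(sx,sy) in [("A far",(339,87),(703,55)),("B",(281,446),(177,105))]:
    print(n,"top",ray(T,*up(x,y,400,170,4.5),.110).round(4),"side",ray(S,*up(sx,sy,310,280,5),.110).round(4))
print("A core",ray(T,*up(298,108,400,170,4.5),.045),"B core",ray(T,*up(242,447,400,170,4.5),.045))
E
python3 m.py
```

```text
top pan [[0.5488 0.3071 0.114 ]
 [0.5521 0.2546 0.114 ]
 [0.5012 0.3309 0.114 ]
 [0.5041 0.2774 0.114 ]
 [0.4602 0.2486 0.114 ]]
side pan [[0.4586 0.2451 0.114 ]
 [0.4981 0.3271 0.114 ]
 [0.5025 0.2729 0.114 ]
 [0.5469 0.3058 0.114 ]
 [0.5516 0.2521 0.114 ]]
fit [0.50427265 0.27774838 0.58575921] rms 0.0008734075485233515 filled [1 6 2 0 4]
gaps [array([0.4559, 0.3018]), array([0.5076, 0.2239])]
fit [0.50266647 0.27442583 0.60843047] rms 0.0011436013650303405 filled [4 2 0 1 6]
gaps [array([0.4538, 0.2974]), array([0.5072, 0.2206])]
A far top [ 0.6188 -0.2438  0.11  ] side [ 0.6184 -0.2441  0.11  ]
B top [ 0.4687 -0.2213  0.11  ] side [ 0.4682 -0.2229  0.11  ]
A core [ 0.61884659 -0.24292053  0.045     ] B core [ 0.46869115 -0.22005568  0.045     ]
```

```bash
cat >> h.py <<'E'
def go(target):
    from bench import robot
    o=robot.get_obs(); R=Ro.from_quat(o["eef_rot"])
    print("t",o["t"],"pos",o["eef_pos"].round(4),"F",o["contact_force"].round(1),"gap",round(o["finger_gap"],3),"shift mm",(R.inv().apply(np.array(target)-o["eef_pos"])*1e3).round(1), "axes",R.as_matrix().round(4).tolist())
E
python3 -c "
from h import *
go([.6187,-.244,.25]);go([.6187,-.244,.072])
d=pickle.load(open('c0.pkl','rb'))
print(ray(d['top'],203.3,245,.032))"
```

```text
t 0.1 pos [0.1353 0.5328 0.2019] F [ 0.3 -0.1  0. ] gap 1.001 shift mm [-659.8 -633.9  -47.5] axes [[-0.9692, 0.2463, -0.0003], [0.2463, 0.9692, -0.001], [0.0001, -0.001, -1.0]]
t 0.1 pos [0.1353 0.5328 0.2019] F [ 0.3 -0.1  0. ] gap 1.001 shift mm [-659.8 -633.7  130.5] axes [[-0.9692, 0.2463, -0.0003], [0.2463, 0.9692, -0.001], [0.0001, -0.001, -1.0]]
[0.50387686 0.27740672 0.032     ]
```

Call:
send_rows(
  steps=[
    [[-25,-25,-40],[0,0,0],0.6],
    [[-50,-48,-48],[0,0,0],0.6],
    [[-80,-77,-48],[0,0,0],0.6],
    [[-110,-106,-48],[0,0,0],0.6],
    [[-140,-135,-48],[0,0,0],0.6],
    [[-170,-163,-48],[0,0,0],0.6],
    [[-200,-192,-48],[0,0,0],0.6],
    [[-230,-221,-48],[0,0,0],0.6],
    [[-260,-250,-48],[0,0,0],0.6],
    [[-290,-279,-48],[0,0,0],0.6],
    [[-320,-308,-48],[0,0,0],0.6],
    [[-350,-336,-48],[0,0,0],0.6],
    [[-380,-365,-48],[0,0,0],0.6],
    [[-410,-394,-48],[0,0,0],0.6],
    [[-440,-423,-48],[0,0,0],0.6],
    [[-470,-452,-48],[0,0,0],0.6],
    [[-500,-480,-48],[0,0,0],0.6],
    [[-530,-509,-48],[0,0,0],0.6],
    [[-560,-538,-48],[0,0,0],0.6],
    [[-590,-567,-48],[0,0,0],0.6],
  ],
)

```text
t: 1.77
eef_pos: [0.5671, -0.162, 0.25]
eef_rot: [0.124, 0.992, 0.0, -0.0]
contact_force: [0.2, 0.9, 0.8]
finger_gap: 0.601
```

```bash
python3 -c "
from h import *
go([.6187,-.244,.25]);from bench import robot;print(robot.get_obs()['q'])"
```

```text
t 1.7667 pos [ 0.5671 -0.162   0.25  ] F [0.2 0.9 0.8] gap 0.601 shift mm [-70.2 -66.7  -0.1] axes [[-0.9691, 0.2465, -0.0005], [0.2465, 0.9691, 0.0002], [0.0006, 0.0001, -1.0]]
[-3.57268219e-01  3.81501784e-01  1.48662041e+00  3.98642866e-05
  1.27405239e+00 -1.67897263e+00]
```

Call:
send_rows(
  steps=[
    [[-30,-29,0],[0,0,0],0.6],
    [[-55,-52,0],[0,0,0],0.6],
    [[-70,-67,0],[0,0,0],0.6],
    [[-70,-67,40],[0,0,0],0.6],
    [[-70,-67,75],[0,0,0],0.6],
    [[-70,-67,95],[0,0,0],0.6],
    [[-70,-67,95],[0,0,0],0.6],
    [[-70,-67,95],[0,0,0],0.6],
  ],
)

```text
t: 2.43
eef_pos: [0.6176, -0.242, 0.155]
eef_rot: [0.124, 0.992, 0.0, -0.001]
contact_force: [0.6, -0.7, 1.0]
finger_gap: 0.602
```

```bash
cat > snap.py <<'E'
import sys
from h import *
from bench import viewer
n=sys.argv[1]; d={}
for k in("top","side"):
    c=viewer.camera(k); d[k]=c
    cv2.imwrite(f"pics/{k}{n}.png",c["frame"][:,:,::-1])
pickle.dump(d,open(f"c{n}.pkl","wb"))
def crop(k,x0,x1,y0,y1,s,tag): cv2.imwrite(f"pics/{k}{n}_{tag}.png",cv2.resize(d[k]["frame"][y0:y1,x0:x1,::-1],None,fx=s,fy=s,interpolation=cv2.INTER_CUBIC))
b=list(map(int,sys.argv[2:]))
a=[]
for k,w in (("top",b[:4]),("side",b[4:8])):
    im=d[k]["frame"][w[2]:w[3],w[0]:w[1],::-1]; s=400/(max(w[1]-w[0],w[3]-w[2]))
    im=cv2.resize(im,None,fx=s,fy=s,interpolation=cv2.INTER_CUBIC); o=np.zeros((400,400,3),np.uint8); o[:im.shape[0],:im.shape[1]]=im; a.append(o)
cv2.imwrite(f"pics/z{n}.png",np.hstack(a))
E
python3 snap.py 1 400 520 140 260 380 480 220 360; python3 -c "
from h import *
go([.6187,-.244,.072])"
```

```text
t 2.5333 pos [ 0.6188 -0.2425  0.1574] F [ 0.3 -0.1  1. ] gap 0.603 shift mm [-0.1 -1.4 85.4] axes [[-0.9692, 0.2461, 0.0025], [0.2461, 0.9692, -0.0012], [-0.0027, -0.0006, -1.0]]
```

View pics/z1.png

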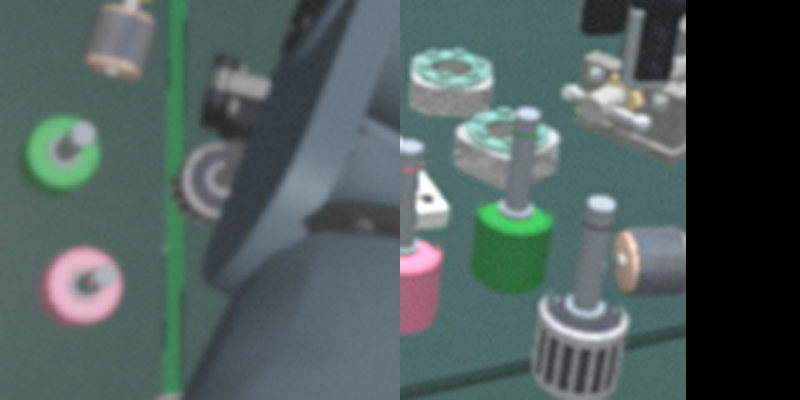

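```bash
python3 -c "
from h import *
d=pickle.load(open('c1.pkl','rb'))
for k in d: print(k,proj(d[k],[.6188,-.2425,.1574]),proj(d[k],[.6188,-.2425,.11]), d[k]['t'])
c=pickle.load(open('c0.pkl','rb'))
for k in d: print(k,proj(c[k],[.1353,.5328,.2019]))
"
```

```text
top [481.22401233 185.16723462] [474.25621258 188.94610665] [0.03219409 0.52329153 1.17471143]
side [454.57182692 260.24348533] [449.80011115 289.96598969] [-0.47690008  0.14305961  0.70760406]
top [ 22.6545732  456.10809938]
side [110.72858525 132.35432636]
```

View pics/side1.png

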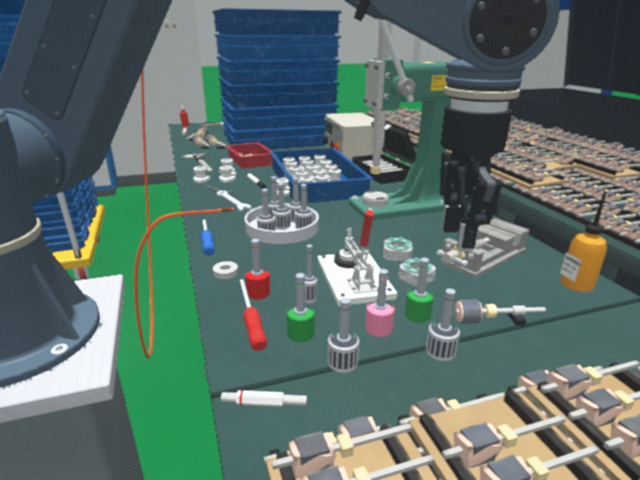

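View pics/top1.png

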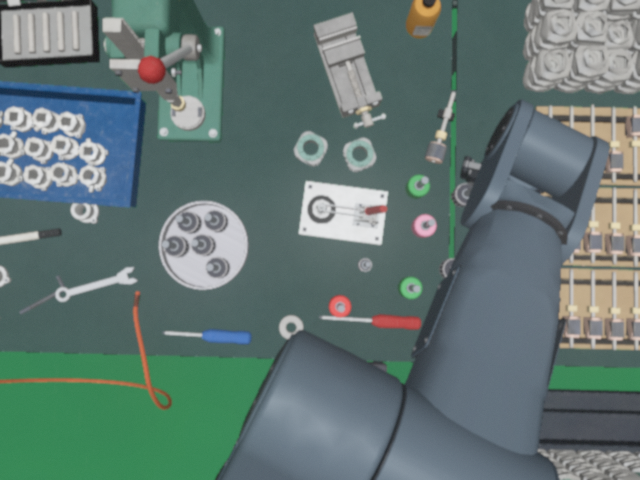

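```bash
python3 -c "
from h import *
d=pickle.load(open('c1.pkl','rb'))
c=d['side'];f=c['frame'][:,:,::-1].copy()
im=cv2.resize(f[130:310,400:560],None,fx=3.3,fy=3.3,interpolation=cv2.INTER_CUBIC)
o=np.array([.6188,-.2425,.1574]);y=np.array([.2461,.9692,0])
for P,col in[(o,(0,0,255)),(o+y*.0325+[0,0,.006],(0,255,255)),(o-y*.0325+[0,0,.006],(255,255,0)),(o+[0,0,.019],(0,255,0))]:
    p=(proj(c,P)-[400,130]+.5)*3.3; cv2.circle(im,tuple(int(x) for x in p),4,col,1)
cv2.imwrite('pics/g1.png',im)"
```

```text
(no output)
```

View pics/g1.png

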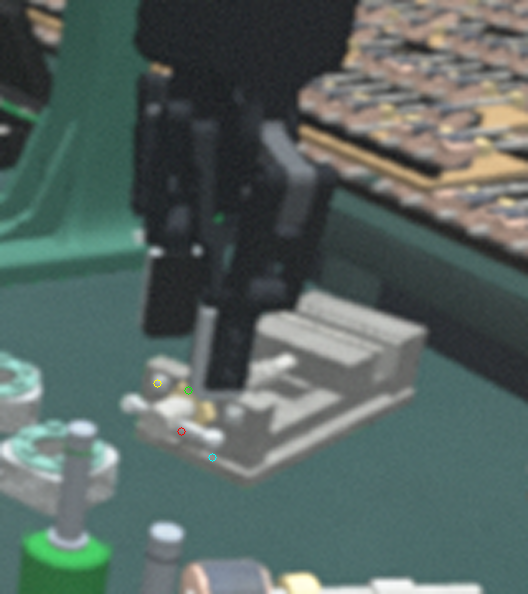

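```bash
python3 -c "
from h import *
d=pickle.load(open('c0.pkl','rb'))
c=d['side'];f=c['frame'][:,:,::-1].copy()
im=cv2.resize(f[30:150,50:150],None,fx=5,fy=5,interpolation=cv2.INTER_CUBIC)
o=np.array([.1353,.5328,.2019]);y=np.array([.2461,.9692,0])
for P,col in[(o,(0,0,255)),(o+y*.05+[0,0,.013],(0,255,255)),(o-y*.05+[0,0,.013],(255,255,0)),(o+[0,0,.019],(0,255,0))]:
    p=(proj(c,P)-[50,30]+.5)*5; cv2.circle(im,tuple(int(x) for x in p),4,col,1)
cv2.imwrite('pics/g0.png',im)"
```

```text
(no output)
```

View pics/g0.png

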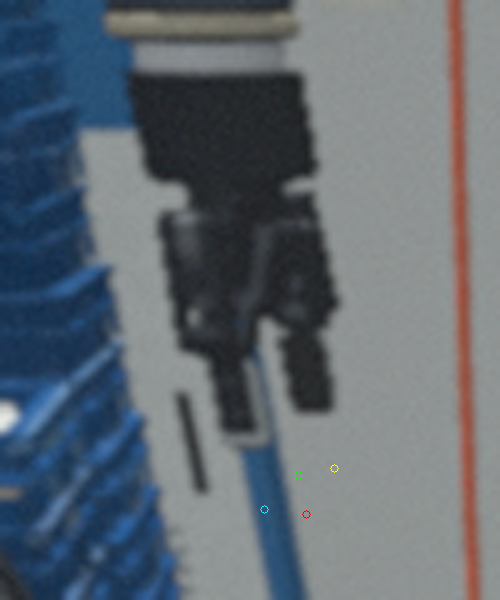

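The projected TCP and the visible fingertips differ by about 30 mm. I'll shut the fingers here and check, since shut tips should sit exactly on the TCP.

Call:
send_rows(
  steps=[
    [[0,0,-20],[0,0,0],0],
    [[0,0,-20],[0,0,0],0],
    [[0,0,-20],[0,0,0],0],
    [[0,0,-20],[0,0,0],0],
    [[0,0,-20],[0,0,0],0],
    [[0,0,-20],[0,0,0],0],
    [[0,0,-20],[0,0,0],0],
    [[0,0,-20],[0,0,0],0],
  ],
)

```text
t: 3.2
eef_pos: [0.6178, -0.2421, 0.175]
eef_rot: [0.124, 0.992, 0.0, -0.0]
contact_force: [-0.5, -0.5, -0.6]
finger_gap: 0.001
```

```bash
cat > mark.py <<'E'
import sys
from h import *
from bench import viewer,robot
n=sys.argv[1]; x0,x1,y0,y1=map(int,sys.argv[2:6]); s=float(sys.argv[6])
cam=sys.argv[7] if len(sys.argv)>7 else "side"
o=robot.get_obs();c=viewer.camera(cam); pickle.dump((o,c),open(f"m{n}.pkl","wb"))
print(o["eef_pos"],o["finger_gap"],o["q"].round(4))
R=Ro.from_quat(o["eef_rot"]).as_matrix()
im=cv2.resize(c["frame"][y0:y1,x0:x1,::-1],None,fx=s,fy=s,interpolation=cv2.INTER_CUBIC)
for k,col in((0,(0,0,255)),(-.019,(0,255,0)),(-.073,(255,255,0))):
    p=(proj(c,o["eef_pos"]+R[:,2]*k)-[x0,y0]+.5)*s; cv2.circle(im,tuple(int(x) for x in p),4,col,1); print(p)
cv2.imwrite(f"pics/k{n}.png",im)
E
python3 mark.py 2 400 560 130 310 3.3
```

```text
[ 0.61777254 -0.24211121  0.17503923] 0.0005417621428681574 [-0.4437  0.584   1.3572  0.      1.2009 -1.7657]
[185.14994366 393.14433366]
[191.92975235 350.83400476]
[212.28872787 223.78101719]
```

View pics/k2.png

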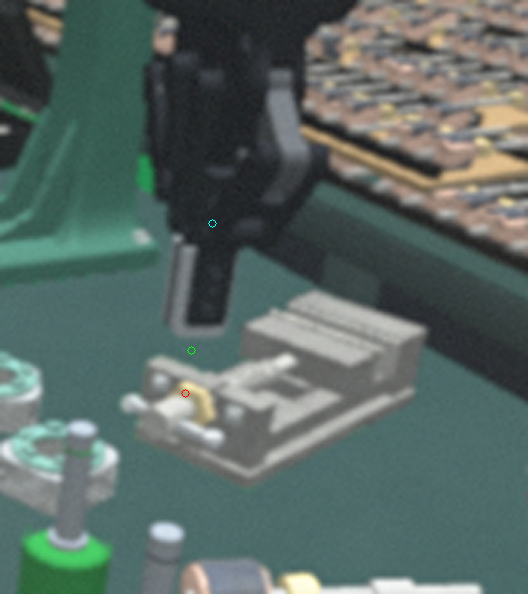

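Shut tips appear about 26 mm along the axis above the reported TCP. I'll open, lower cautiously beside the shaft, and compare in the image with the shaft itself before gripping.

Call:
send_rows(
  steps=[
    [[-1,-2,0],[0,0,0],0.6],
    [[-1,-2,0],[0,0,0],0.6],
    [[-1,-2,0],[0,0,0],0.6],
    [[-1,-2,0],[0,0,0],0.6],
    [[-1,-2,0],[0,0,0],0.6],
    [[-1,-2,20],[0,0,0],0.6],
    [[-1,-2,40],[0,0,0],0.6],
    [[-1,-2,60],[0,0,0],0.6],
    [[-1,-2,80],[0,0,0],0.6],
    [[-1,-2,95],[0,0,0],0.6],
    [[-1,-2,95],[0,0,0],0.6],
    [[-1,-2,95],[0,0,0],0.6],
  ],
)

```text
t: 4.25
eef_pos: [0.6181, -0.2442, 0.0802]
eef_rot: [0.124, 0.992, 0.0, -0.001]
contact_force: [0.3, -0.2, 0.7]
finger_gap: 0.595
```

```bash
python3 mark.py 3 400 500 220 370 4
```

```text
[ 0.61814451 -0.24422771  0.08016678] 0.594687920654384 [-0.4463  0.6883  1.4255 -0.      1.0289 -1.7683]
[190.94311138 355.64822713]
[198.23022851 310.780336  ]
[220.03552537 176.52179889]
```

View pics/k3.png

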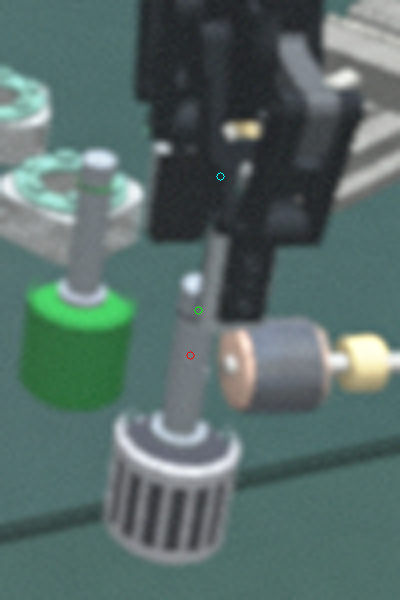

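```bash
python3 mark.py 4 420 540 120 240 5 top
```

```text
[ 0.61873798 -0.24454355  0.0812047 ] 0.5957462149897697 [-0.4463  0.6873  1.4246 -0.      1.029  -1.7683]
[259.34673774 358.23045519]
[272.32872651 351.2686494 ]
[311.77119457 330.11697475]
```

View pics/k4.png

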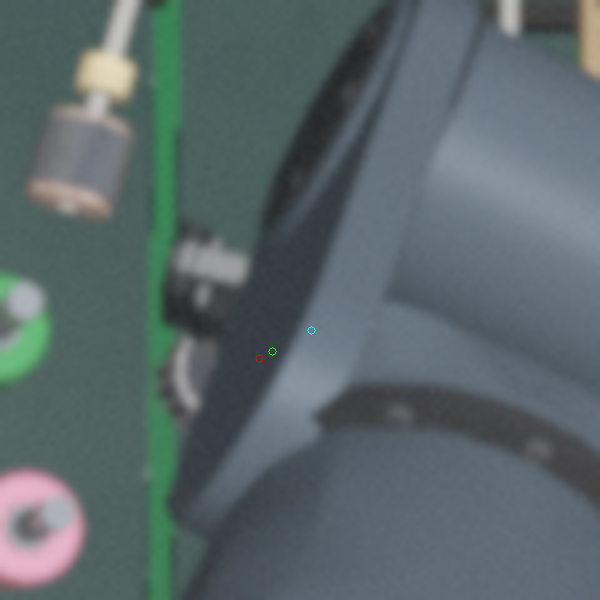

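Call:
send_rows(
  steps=[
    [[5,-3,0],[0,0,0],0.6],
    [[5,-3,12],[0,0,0],0.6],
    [[5,-3,23],[0,0,0],0.6],
    [[5,-3,23],[0,0,0],0.6],
    [[5,-3,23],[0,0,0],0.6],
  ],
)

```text
t: 4.77
eef_pos: [0.6122, -0.2458, 0.0563]
eef_rot: [0.124, 0.992, 0.0, -0.001]
contact_force: [0.3, 0.0, -0.1]
finger_gap: 0.603
```

```bash
python3 mark.py 5 400 500 220 370 4; python3 -c "
from h import *
go([.6187,-.244,.05])"
```

```text
[ 0.61221   -0.2457664  0.0562814] 0.6030919959195401 [-0.4523  0.7107  1.4516  0.      0.9811 -1.7743]
[170.27404157 415.80062366]
[177.24765887 372.25211083]
[198.10242267 242.01927616]
t 4.8167 pos [ 0.6126 -0.2459  0.0569] F [-0.2 -0.   0.2] gap 0.602 shift mm [-5.4  3.4  6.9] axes [[-0.9692, 0.2462, -0.0007], [0.2462, 0.9692, 0.0004], [0.0008, 0.0002, -1.0]]
```

View pics/k5.png

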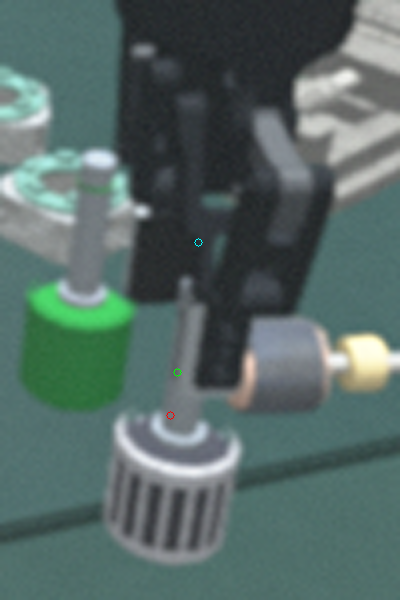

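The fingers now straddle the shaft, with tips near row 344, level with z≈0.08 on the shaft. I'll grip here.

Call:
send_rows(
  steps=[
    [[0,0,4],[0,0,0],0],
    [[0,0,4],[0,0,0],0],
    [[0,0,4],[0,0,0],0],
    [[0,0,4],[0,0,0],0],
    [[0,0,4],[0,0,0],0],
    [[0,0,4],[0,0,0],0],
    [[0,0,4],[0,0,0],0],
    [[0,0,4],[0,0,0],0],
  ],
  squeeze=70,
)

```text
t: 5.48
eef_pos: [0.6126, -0.246, 0.0532]
eef_rot: [0.124, 0.992, 0.0, -0.0]
contact_force: [0.8, -0.0, -3.8]
finger_gap: 0.14
```

```bash
python3 mark.py 6 400 500 220 370 4; python3 -c "
from h import *
go([.6187,-.244,.05])"
```

```text
[ 0.61260848 -0.24597013  0.05320417] 0.14014586590856512 [-4.5230e-01  7.1480e-01  1.4529e+00 -1.0000e-04  9.7440e-01 -1.7743e+00]
[170.44224844 422.87004788]
[177.3226924 379.4915951]
[197.89599646 249.78512503]
t 5.5333 pos [ 0.6126 -0.246   0.0532] F [ 0.1  0.3 -3.9] gap 0.137 shift mm [-5.4  3.4  3.2] axes [[-0.9692, 0.2462, -0.0003], [0.2462, 0.9692, 0.0001], [0.0004, 0.0, -1.0]]
```

View pics/k6.png

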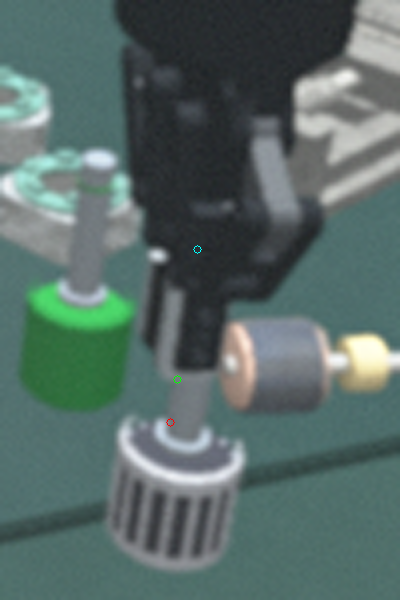

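Call:
send_rows(
  steps=[
    [[0,0,-15],[0,0,0],0],
    [[0,0,-40],[0,0,0],0],
    [[0,0,-70],[0,0,0],0],
    [[0,0,-100],[0,0,0],0],
    [[0,0,-130],[0,0,0],0],
    [[0,0,-150],[0,0,0],0],
    [[0,0,-155],[0,0,0],0],
  ],
)

```text
t: 6.12
eef_pos: [0.6141, -0.2467, 0.2125]
eef_rot: [0.124, 0.992, -0.001, 0.003]
contact_force: [0.1, 0.1, -4.0]
finger_gap: 0.141
```

```bash
python3 mark.py 7 400 540 120 300 3.3
```

```text
[ 0.61405895 -0.24666749  0.21254275] 0.1410221175119821 [-0.4523  0.5447  1.3282 -0.      1.2627 -1.7743]
[197.33757197 346.96699027]
[204.22474079 301.88667754]
[224.94729293 166.24616174]
```

View pics/k7.png

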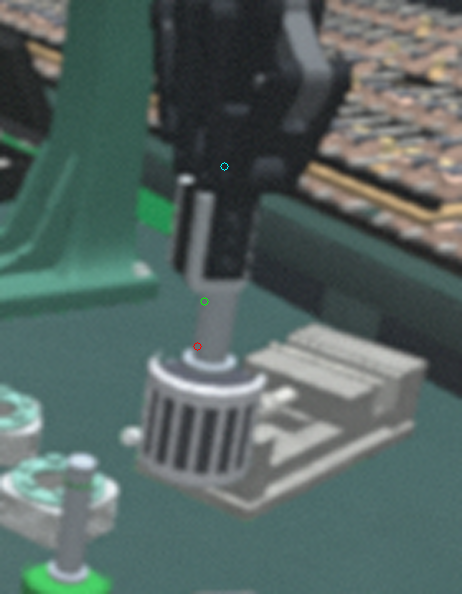

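The rotor is held upright and lifted clear. Now carry it toward the left gap.

Call:
send_rows(
  steps=[
    [[12,20,0],[0,0,0],0],
    [[29,49,0],[0,0,0],0],
    [[48,80,0],[0,0,0],0],
    [[67,112,0],[0,0,0],0],
    [[86,144,0],[0,0,0],0],
    [[105,176,0],[0,0,0],0],
    [[124,208,0],[0,0,0],0],
    [[143,240,0],[0,0,0],0],
    [[162,272,0],[0,0,0],0],
    [[181,304,0],[0,0,0],0],
    [[200,336,0],[0,0,0],0],
    [[219,368,0],[0,0,0],0],
    [[238,400,0],[0,0,0],0],
    [[257,431,0],[0,0,0],0],
    [[274,460,0],[0,0,0],0],
    [[286,480,0],[0,0,0],0],
    [[293,491,0],[0,0,0],0],
    [[294,493,0],[0,0,0],0],
    [[294,493,0],[0,0,0],0],
    [[294,493,0],[0,0,0],0],
  ],
)

```text
t: 7.83
eef_pos: [0.4495, 0.3031, 0.208]
eef_rot: [0.124, 0.992, -0.0, -0.0]
contact_force: [-0.3, 0.2, -0.1]
finger_gap: 0.003
```

```bash
python3 mark.py 8 200 360 90 250 3.6; python3 mark.py 9 120 280 160 320 3.6 top;cd pics; python3 -c "
import cv2,numpy as np
cv2.imwrite('k89.png',cv2.resize(np.hstack([cv2.imread('k8.png'),cv2.imread('k9.png')]),(800,400)))"
```

```text
[0.44953619 0.30309403 0.20798353] 0.0026146615628681413 [ 5.0750e-01  3.3100e-01  1.6652e+00 -3.0000e-04  1.1460e+00 -8.1370e-01]
[192.51750447 189.04352183]
[190.77889287 158.36721164]
[185.67439706  68.30276176]
[0.44968995 0.30296471 0.2081538 ] 0.0006257103630638235 [ 5.0720e-01  3.3080e-01  1.6651e+00 -3.0000e-04  1.1460e+00 -8.1350e-01]
[169.22974304 403.54563199]
[158.50772591 403.43855209]
[125.62120324 403.1101171 ]
```

View pics/k8.png

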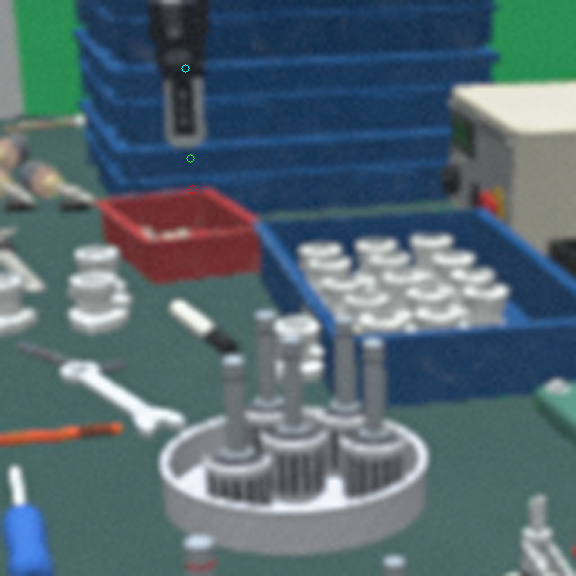

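View pics/k9.png

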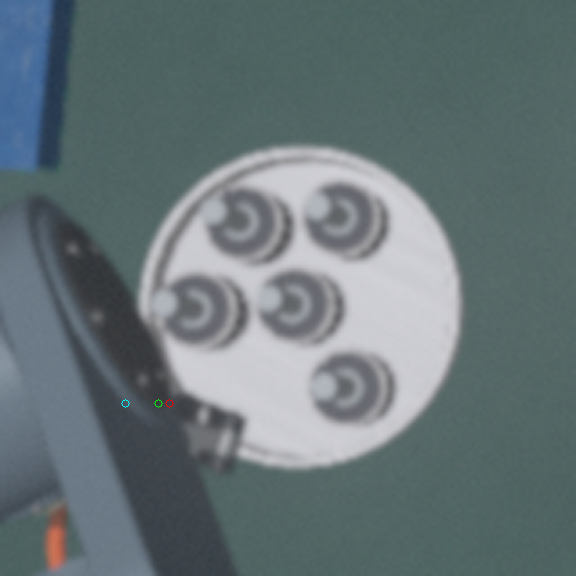

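The fingers are empty (opening 0.003), so the rotor was lost on the way. I'll look for it.

```bash
python3 snap.py 10 280 500 140 320 300 500 230 400
```

```text
(no output)
```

View pics/top10.png

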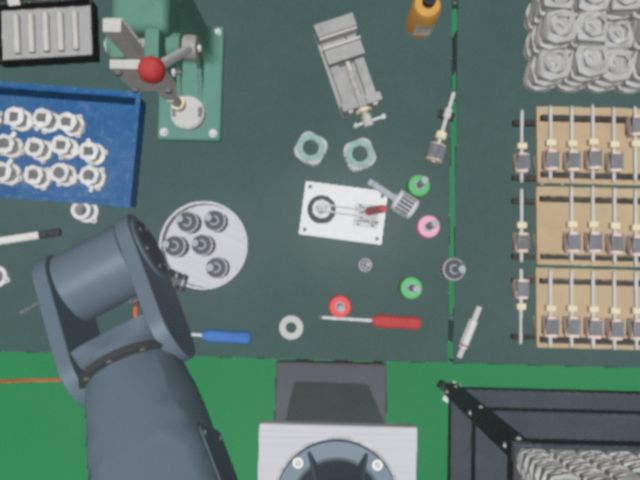

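View pics/side10.png

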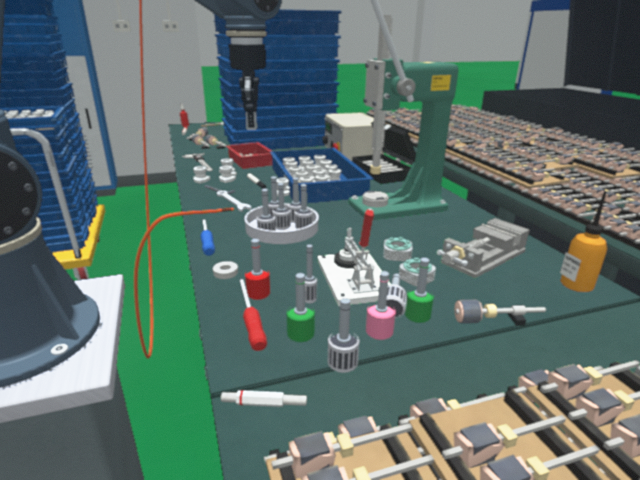

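Run:
```python
from h import *
d=pickle.load(open("c0.pkl","rb"));T,S=d["top"],d["side"]
def tri(ut,us):
    A=[];b=[]
    for c,(u,v) in((T,ut),(S,us)):
        K=np.array([[c["fx"],0,c["cx"]],[0,c["fy"],c["cy"]],[0,0,1]])@np.c_[c["R"],c["t"]]
        A+= [u*K[2]-K[0],v*K[2]-K[1]]
    A=np.array(A); X=np.linalg.lstsq(A[:,:3],-A[:,3],rcond=None)[0]; 
    return X.round(4),proj(T,X).round(1),proj(S,X).round(1)
for ut in((384,209),(378,210),(372,211)): print(tri(ut,(369,213)))
e=pickle.load(open("c10.pkl","rb"));
for n,r in(("t",(350,450,160,240)),("s",(350,450,230,350))):
    f=e["top" if n=="t" else "side"]["frame"][r[2]:r[3],r[0]:r[1],::-1]
    cv2.imwrite(f"pics/fall_{n}.png",cv2.resize(f,None,fx=5,fy=5,interpolation=cv2.INTER_CUBIC))
```

```text
(array([ 0.5703, -0.0679,  0.1651]), array([383.9, 209.1]), array([369.2, 213. ]))
(array([ 0.5707, -0.0585,  0.161 ]), array([378.4, 209. ]), array([367. , 213.2]))
(array([ 0.5711, -0.049 ,  0.157 ]), array([372.9, 208.9]), array([364.8, 213.3]))
```

View pics/fall_t.png

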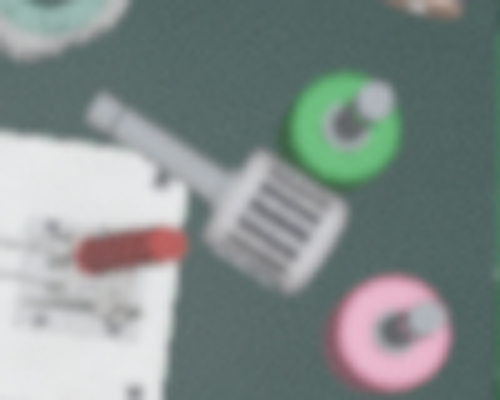

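View pics/fall_s.png

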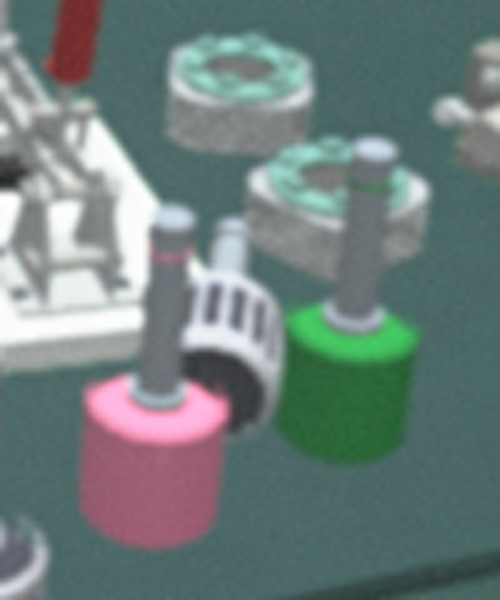

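The clamp's red handle is about 0.165 m tall at (0.57,-0.06), and the carried rotor struck it. Rotor A now lies flat with its core at about (405,205) and its shaft end at about (370,182). I'll place rotor B first, on a path clear of the handle, then recover A.

Call:
send_rows(
  steps=[
    [[-10,-36,0],[0,0,0],0.7],
    [[-21,-73,0],[0,0,0],0.7],
    [[-31,-110,0],[0,0,0],0.7],
    [[-41,-147,0],[0,0,0],0.7],
    [[-52,-184,0],[0,0,0],0.7],
    [[-62,-221,0],[0,0,0],0.7],
    [[-73,-258,0],[0,0,0],0.7],
    [[-83,-295,0],[0,0,0],0.7],
    [[-94,-332,0],[0,0,0],0.7],
    [[-104,-369,0],[0,0,0],0.7],
    [[-115,-406,0],[0,0,0],0.7],
    [[-125,-443,0],[0,0,0],0.7],
    [[-135,-475,0],[0,0,0],0.7],
    [[-140,-495,10],[0,0,0],0.7],
    [[-142,-504,30],[0,0,0],0.7],
    [[-142,-504,60],[0,0,0],0.7],
    [[-142,-504,80],[0,0,0],0.7],
    [[-142,-504,110],[0,0,0],0.7],
    [[-142,-504,135],[0,0,0],0.7],
    [[-142,-504,135],[0,0,0],0.7],
  ],
)

```text
t: 9.7
eef_pos: [0.4601, -0.2185, 0.0695]
eef_rot: [0.125, 0.992, 0.001, -0.003]
contact_force: [-0.4, 0.1, -0.1]
finger_gap: 0.7
```

```bash
python3 mark.py 11 300 420 230 380 4; python3 -c "
from h import *
go([.4686,-.222,.053])"
```

```text
[ 0.46013737 -0.21846313  0.06954701] 0.7001335102007782 [-0.5347  0.4668  1.8621 -0.      0.8196 -1.8557]
[151.79975816 379.46252017]
[153.62462687 334.18418305]
[159.09438948 198.46934883]
t 9.75 pos [ 0.4613 -0.2191  0.072 ] F [ 0.2 -0.5  0.7] gap 0.698 shift mm [-7.8 -1.1 19. ] axes [[-0.969, 0.247, -0.0036], [0.247, 0.969, 0.0021], [0.004, 0.0011, -1.0]]
```

View pics/k11.png

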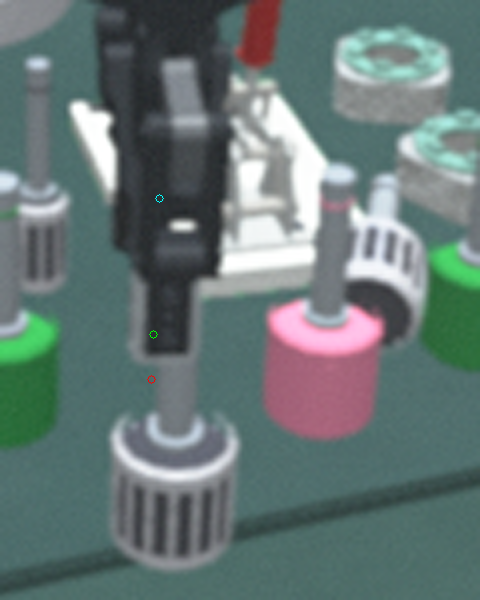

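Call:
send_rows(
  steps=[
    [[-5,-1,0],[0,0,0],0.7],
    [[-5,-1,10],[0,0,0],0.7],
    [[-5,-1,19],[0,0,0],0.5],
    [[-5,-1,19],[0,0,0],0],
    [[-5,-1,19],[0,0,0],0],
    [[-5,-1,19],[0,0,0],0],
    [[-5,-1,19],[0,0,0],0],
    [[-5,-1,19],[0,0,0],0],
    [[-5,-1,19],[0,0,0],0],
    [[-5,-1,19],[0,0,0],0],
  ],
  squeeze=90,
)

```text
t: 10.58
eef_pos: [0.4675, -0.2214, 0.0547]
eef_rot: [0.124, 0.992, 0.0, 0.0]
contact_force: [-0.1, 2.3, 3.5]
finger_gap: 0.13
```

```bash
python3 mark.py 12 300 420 230 380 4; python3 -c "
from h import *
go([.4686,-.222,.053])"
```

```text
[ 0.46751601 -0.22141162  0.05468726] 0.13020869255065604 [-5.3240e-01  5.0010e-01  1.8542e+00  2.0000e-04  7.8690e-01 -1.8546e+00]
[173.29646929 415.05285953]
[175.00512381 370.65570598]
[180.12308815 237.67209367]
t 10.6333 pos [ 0.4675 -0.2214  0.0547] F [0.6 2.7 4.6] gap 0.131 shift mm [-1.2 -0.3  1.7] axes [[-0.9692, 0.2463, 0.0004], [0.2463, 0.9692, -0.0001], [-0.0004, 0.0001, -1.0]]
```

View pics/k12.png

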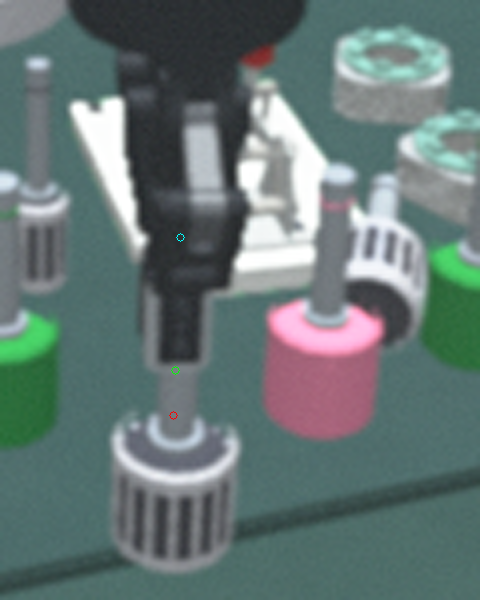

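Call:
send_rows(
  steps=[
    [[0,0,-15],[0,0,0],0],
    [[0,0,-45],[0,0,0],0],
    [[0,0,-80],[0,0,0],0],
    [[0,0,-115],[0,0,0],0],
    [[0,0,-145],[0,0,0],0],
    [[2,15,-155],[0,0,0],0],
    [[6,39,-155],[0,0,0],0],
    [[12,73,-155],[0,0,0],0],
    [[18,109,-155],[0,0,0],0],
    [[24,145,-155],[0,0,0],0],
    [[29,181,-155],[0,0,0],0],
    [[35,217,-155],[0,0,0],0],
    [[41,253,-155],[0,0,0],0],
    [[47,289,-155],[0,0,0],0],
    [[52,325,-155],[0,0,0],0],
    [[58,361,-155],[0,0,0],0],
    [[64,395,-155],[0,0,0],0],
    [[68,421,-155],[0,0,0],0],
    [[70,436,-155],[0,0,0],0],
    [[71,440,-155],[0,0,0],0],
  ],
)

```text
t: 12.3
eef_pos: [0.5066, 0.2245, 0.2087]
eef_rot: [0.123, 0.992, -0.0, -0.0]
contact_force: [0.8, -0.9, -2.7]
finger_gap: 0.129
```

Call:
send_rows(
  steps=[
    [[0,0,0],[0,0,0],0],
    [[0,0,0],[0,0,0],0],
    [[0,0,0],[0,0,0],0],
  ],
)

```text
t: 12.55
eef_pos: [0.5068, 0.2214, 0.2092]
eef_rot: [0.125, 0.992, -0.0, -0.0]
contact_force: [0.2, 0.4, -3.1]
finger_gap: 0.129
```

```bash
python3 mark.py 13 220 370 90 260 3.5; python3 mark.py 14 130 290 160 320 3.6 top
```

```text
[0.50678436 0.22135954 0.20922533] 0.12934774645753613 [ 3.2780e-01  3.4950e-01  1.6356e+00 -4.0000e-04  1.1570e+00 -9.9310e-01]
[236.01756297 205.44613797]
[235.28561705 174.09937433]
[233.13258901  81.89247792]
[0.50688348 0.22138569 0.20934729] 0.1299271999864961 [ 3.2770e-01  3.4940e-01  1.6355e+00 -3.0000e-04  1.1570e+00 -9.9300e-01]
[310.41932844 286.51850729]
[303.16630504 284.13601016]
[280.92342655 276.82959582]
```

View pics/k13.png

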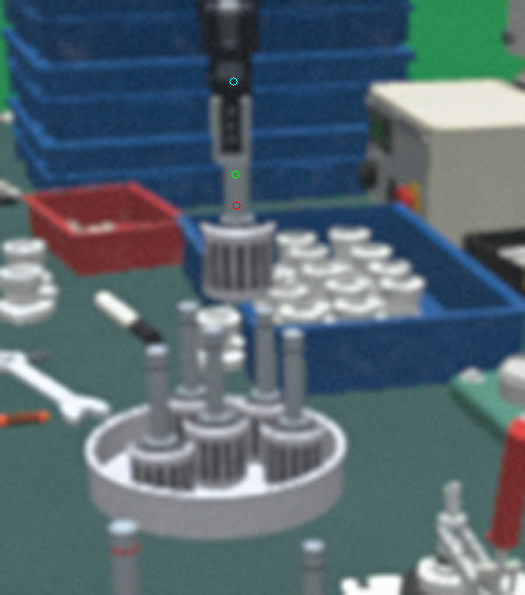

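View pics/k14.png

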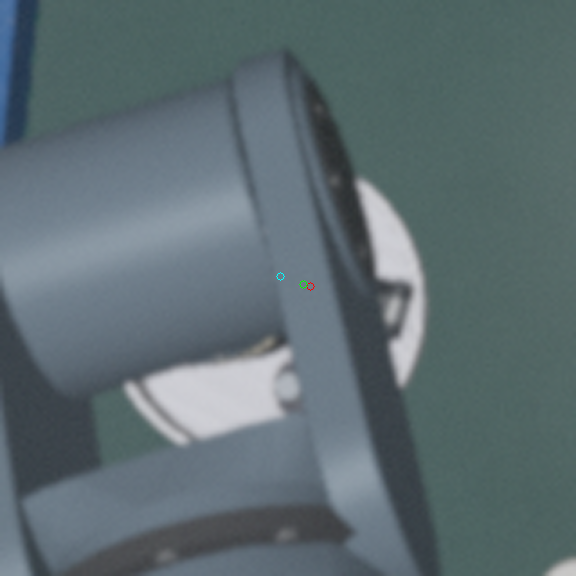

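```bash
cat > est.py <<'E'
from h import *
import sys
n,ox,oy,s=sys.argv[1],*map(float,sys.argv[2:5])
o,c=pickle.load(open(f"m{n}.pkl","rb"))
u,v,z=map(float,sys.argv[5:8])
print("vision xy",ray(c,ox+(u+.5)/s-.5,oy+(v+.5)/s-.5,z).round(4),"FK",o["eef_pos"].round(4))
E
python3 est.py 13 220 90 3.5 238.5 222 .1995
python3 est.py 13 220 90 3.5 238.5 222 .2045
python3 est.py 7 400 120 3.3 207 362 .200
python3 est.py 12 300 230 4 177 431 .045
```

```text
vision xy [0.5076 0.2181 0.1995] FK [0.5068 0.2214 0.2092]
vision xy [0.5027 0.1993 0.2045] FK [0.5068 0.2214 0.2092]
vision xy [ 0.6275 -0.2372  0.2   ] FK [ 0.6141 -0.2467  0.2125]
vision xy [ 0.4704 -0.2189  0.045 ] FK [ 0.4675 -0.2214  0.0547]
```

Call:
send_rows(
  steps=[
    [[0,1.5,15],[0,0,0],0],
    [[0,1.5,35],[0,0,0],0],
    [[0,1.5,60],[0,0,0],0],
    [[0,1.5,80],[0,0,0],0],
    [[0,1.5,90],[0,0,0],0],
    [[0,1.5,90],[0,0,0],0],
    [[0,1.5,90],[0,0,0],0],
  ],
)

```text
t: 13.23
eef_pos: [0.5076, 0.2237, 0.1199]
eef_rot: [0.124, 0.992, 0.0, 0.0]
contact_force: [1.0, 0.3, -3.1]
finger_gap: 0.127
```

```bash
python3 mark.py 15 230 340 150 250 5; python3 mark.py 16 130 290 160 320 3.6 top
```

```text
[0.50758028 0.2236756  0.11991159] 0.12682159408470464 [ 3.3120e-01  4.5790e-01  1.7168e+00 -1.0000e-04  9.6680e-01 -9.9030e-01]
[292.29730145 192.02312007]
[291.31944335 150.82974672]
[288.44713944  29.83071084]
[0.50798939 0.22391143 0.12055992] 0.1299054616768637 [ 3.3130e-01  4.5710e-01  1.7161e+00 -1.0000e-04  9.6680e-01 -9.9030e-01]
[336.05307331 294.23549927]
[329.88858739 292.25454597]
[311.10528886 286.21854596]
```

View pics/k15.png

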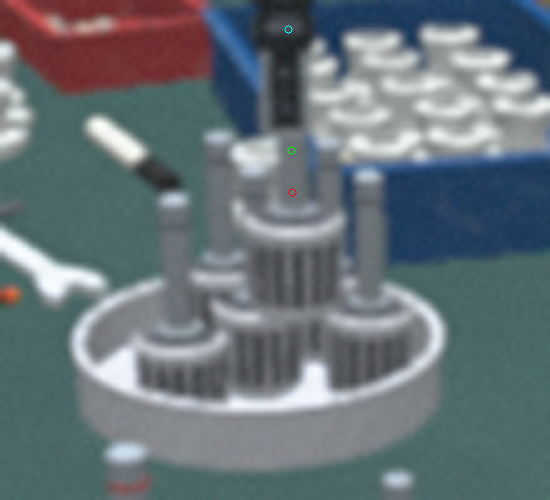

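View pics/k16.png

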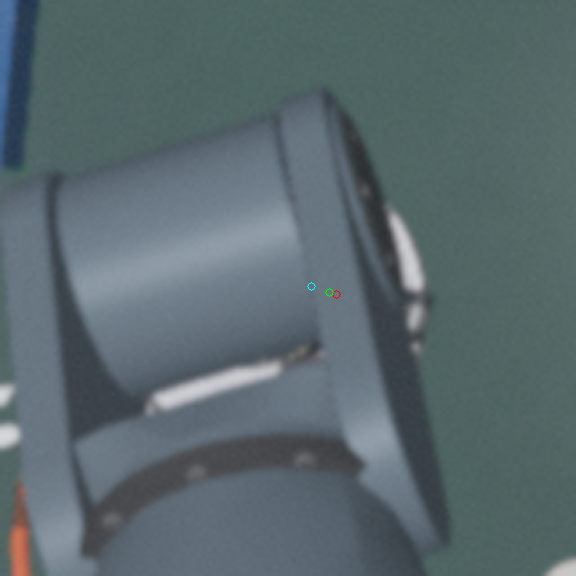

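```bash
python3 est.py 15 230 150 5 293 210 .1105; for p in "180 333" "371 309" "224 263"; do python3 est.py 15 230 150 5 $p .049;done
```

```text
vision xy [0.5085 0.2257 0.1105] FK [0.5076 0.2237 0.1199]
vision xy [0.4589 0.2468 0.049 ] FK [0.5076 0.2237 0.1199]
vision xy [0.5514 0.249  0.049 ] FK [0.5076 0.2237 0.1199]
vision xy [0.4993 0.3296 0.049 ] FK [0.5076 0.2237 0.1199]
```

Call:
send_rows(
  steps=[
    [[1,-2,10],[0,0,0],0],
    [[1,-2,22],[0,0,0],0],
    [[1,-2,34],[0,0,0],0],
    [[1,-2,46],[0,0,0],0],
    [[1,-2,54],[0,0,0],0],
    [[1,-2,58],[0,0,0],0],
    [[1,-2,58],[0,0,0],0],
    [[1,-2,58],[0,0,0],0],
  ],
)

```text
t: 14.0
eef_pos: [0.5059, 0.2223, 0.0614]
eef_rot: [0.124, 0.992, 0.0, 0.0]
contact_force: [1.0, -0.8, -3.9]
finger_gap: 0.127
```

```bash
python3 mark.py 17 230 340 150 250 5
```

```text
[0.50590835 0.2222958  0.06143248] 0.12680844530791166 [ 0.3298  0.5401  1.7577  0.      0.8437 -0.9923]
[292.4064563  316.05725155]
[291.46051767 276.87916385]
[288.68418701 161.89144335]
```

View pics/k17.png

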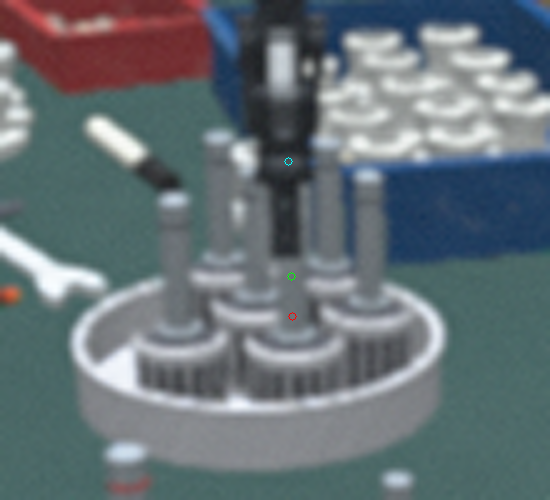

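It sits in the gap, a couple of mm above the floor and clear of its neighbours. Lower until contact.

Call:
send_rows(
  steps=[
    [[0,0,1.5],[0,0,0],0],
    [[0,0,2.5],[0,0,0],0],
    [[0,0,3.5],[0,0,0],0],
    [[0,0,3.5],[0,0,0],0],
  ],
)

```text
t: 14.38
eef_pos: [0.5064, 0.2225, 0.0587]
eef_rot: [0.124, 0.992, 0.0, 0.001]
contact_force: [-0.7, 0.8, 3.7]
finger_gap: 0.131
```

Call:
send_rows(
  steps=[
    [[0,0,0],[0,0,0],0.38],
    [[0,0,0],[0,0,0],0.38],
    [[0,0,0],[0,0,0],0.38],
    [[0,0,0],[0,0,0],0.38],
    [[0,0,-10],[0,0,0],0.38],
    [[0,0,-35],[0,0,0],0.38],
    [[0,0,-70],[0,0,0],0.38],
    [[0,0,-105],[0,0,0],0.38],
    [[0,0,-140],[0,0,0],0.38],
    [[-10,-40,-170],[0,0,0],0.6],
    [[-20,-76,-190],[0,0,0],1],
    [[-30,-112,-190],[0,0,0],1],
    [[-36,-130,-190],[0,0,0],1],
  ],
)

```text
t: 15.47
eef_pos: [0.5089, 0.0847, 0.2506]
eef_rot: [0.124, 0.992, 0.0, 0.002]
contact_force: [0.2, -0.6, -0.4]
finger_gap: 0.922
```

```bash
python3 snap.py 18 150 260 190 300 235 340 160 250; python3 -c "
from h import *
go([.55,-.05,.2])"
```

```text
t 15.5667 pos [0.5089 0.0845 0.2493] F [0.5 0.4 0.2] gap 0.998 shift mm [ -73.3 -120.    49.4] axes [[-0.9684, 0.2495, 0.0017], [0.2495, 0.9684, -0.0004], [-0.0018, 0.0, -1.0]]
```

View pics/z18.png

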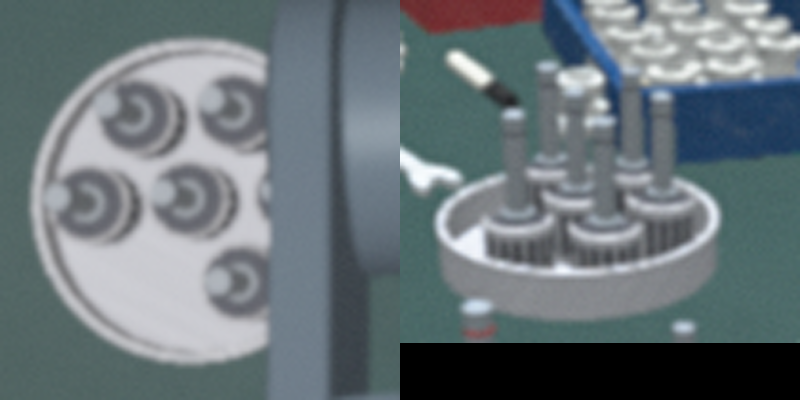

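View pics/side18.png

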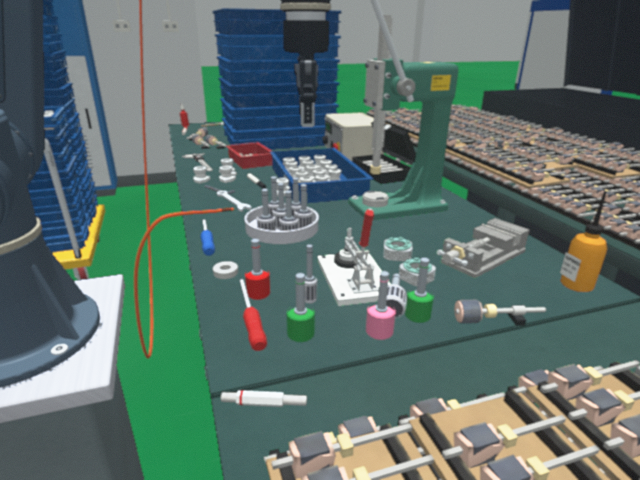

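Run:
```python
from h import *
d=pickle.load(open("c10.pkl","rb"));T,S=d["top"],d["side"]
f=lambda x,y:ray(T,350+(x+.5)/5-.5,160+(y+.5)/5-.5,.022)
tip=f(92,107);ne=f(235,193);fe=f(320,249)
print(tip,ne,fe,np.linalg.norm(tip-ne),np.linalg.norm(ne-fe),np.linalg.norm(tip-fe))
s=tip-fe;print("az",np.degrees(np.arctan2(s[1],s[0])))
# side prediction of tip & core ends
g=lambda P:(proj(S,P)-[350,230]+.5)*5-.5
for P in(tip,ne,fe):print("side crop",g(P).round(0))
t2=ray(T,350+(92.5)/5-.5,160+107.5/5-.5,.035);print("tip if z.035",g(t2))
print("plate corner",ray(T,350+187/5,160+150/5,.012), ray(T,350+160/5,160+395/5,.012))
for n,u in(("green",(372,102)),("pink",(428,320))):print(n,ray(T,350+u[0]/5,160+u[1]/5,.11))
print("stators",ray(T,360,154,.03),ray(T,310,148,.03))
```

```text
[ 0.64278389 -0.04986283  0.022     ] [ 0.60917486 -0.10851298  0.022     ] [ 0.58726628 -0.14331429  0.022     ] 0.06759738987407878 0.04112318663439068 0.10869856974756219
az 59.28631193150397
side crop [234. 232.]
side crop [225. 327.]
side crop [214. 392.]
tip if z.035 [230.14537547 201.26468263]
plate corner [ 0.62686672 -0.09069876  0.012     ] [ 0.52624958 -0.0816123   0.012     ]
green [ 0.63255776 -0.14871649  0.11      ]
pink [ 0.55095428 -0.17091154  0.11      ]
stators [ 0.6960448  -0.03191921  0.03      ] [0.70570244 0.06941117 0.03      ]
```

Run:
```python
from h import *
from bench import robot
o=robot.get_obs();R=Ro.from_quat(o["eef_rot"]);p=o["eef_pos"]
s=np.array([np.cos(np.radians(59.3)),np.sin(np.radians(59.3)),0]);dn=np.array([0,0,-1.])
th=np.radians(45)
z=dn*np.cos(th)-s*np.sin(th); x=s*np.cos(th)+dn*np.sin(th); y=np.cross(z,x)
G=Ro.from_matrix(np.c_[x,y,z]); rel=R.inv()*G
print("rotvec",np.degrees(rel.as_rotvec()),"mag",np.degrees(rel.magnitude()),y)
P=np.array([.6348,-.0633,.022])
for back in(.10,):
    H=P-z*back  # TCP FK hover 100 behind axis point
    print("hover",H,"shift",R.inv().apply(H-p)*1e3)
```

```text
rotvec [ 41.52741188 -31.01812896 100.00180897] mag 112.63663728733738 [ 0.85985227 -0.51054292  0.        ]
hover [ 0.67090084 -0.00249926  0.09271068] shift [-178.32914265  -43.80618677  156.86952576]
```

Run:
```python
from h import *
import glob
D=[]
for i in [2,3,4,5,6,7,8,9,11,12,13,14,15,16,17]:
    o,_=pickle.load(open(f"m{i}.pkl","rb")); D.append((o["q"],o["eef_pos"],o["eef_rot"]))
o=(np.array([1.23737597,.351165843,1.65236228,0,1.13908537,-.0846]),np.array([.13531348,.53276019,.20192048]),None);D.append(o)
def f(q,p):
    a,h,L1,e,L2,Lt=p
    t1=q[1];t2=q[1]+q[2];t3=t2+q[4]
    r=a+L1*np.sin(t1)+e*np.cos(t2)+L2*np.sin(t2)+Lt*np.sin(t3); z=h+L1*np.cos(t1)-e*np.sin(t2)+L2*np.cos(t2)+Lt*np.cos(t3); return r,z
def res(p):
    out=[]
    for q,x,_ in D:
        r,z=f(q,p); out+=[r-np.hypot(x[0],x[1]),z-x[2]]
    return np.array(out)
for off in(0,):
    s=least_squares(res,[0,.2,.4,0,.4,.25]); print(s.x.round(4),np.abs(s.fun).max(),s.jac.shape, np.linalg.svd(s.jac)[1].round(4))
for q,x,_ in D[:6]+D[-1:]: print(np.arctan2(x[1],x[0])-q[0], np.hypot(x[0],x[1]))
```

```text
[0.0023 0.253  0.4862 0.04   0.4375 0.2878] 0.00011932206671394496 (32, 6) [7.8498e+00 5.8153e+00 4.6650e-01 4.4560e-01 3.8310e-01 5.9000e-03]
0.07014876384678859 0.6635214791816564
0.07001500920454745 0.6646426155796913
0.06994209335874452 0.6653106340936162
0.07056124385934187 0.6596985728594039
0.07046087701947629 0.6601442650745594
0.07031021313882801 0.6617501360299374
0.08469396081858593 0.5496755023816747
```

```bash
cat > kin.py <<'E'
from h import *
Y=lambda a:Ro.from_euler('y',a).as_matrix(); Z=lambda a:Ro.from_euler('z',a).as_matrix()
D=[]
for i in [2,3,4,5,6,7,8,9,11,12,13,14,15,16,17]:
    o,_=pickle.load(open(f"m{i}.pkl","rb")); D.append((o["q"],o["eef_pos"],o["eef_rot"]))
def fk(q,p):
    h,L1,e,L2,d,c=p; Lt=h+.035
    A=Z(q[0]); B=A@Y(q[1]); C=A@Y(q[1]+q[2]); W=C@Z(q[3])@Y(q[4])
    x=np.array([0,0,h])+A@[0,d,0]+B@[0,0,L1]+C@[e,0,L2]
    R=W@Z(q[5]+c)
    return x+R[:,2]*Lt,R,x
def res(p):
    r=[p[0]*0+ .01*(p[0]-.253)]
    for q,x,Q in D:
        t,R,_=fk(q,p); r+=list(t-x)+list(.1*(R-Ro.from_quat(Q).as_matrix()).ravel())
    return np.array(r)
def fit():
    b=None
    for c in(0,1.57,3.14,-1.57):
        for d in(.0465,-.0465):
            s=least_squares(res,[.253,.486,.04,.4375,d,c])
            if b is None or s.cost<b.cost:b=s
    return b
lo=np.array([-2.75,-.79,.01,-1.57,.07,-2.87]);hi=np.array([2.75,2.1,2.65,4.71,3.14,2.87])
def ik(x,R,q0,p):
    f=lambda q:np.r_[(fk(q,p)[0]-x)*5,(fk(q,p)[1]-R).ravel()]
    s=least_squares(f,np.clip(q0,lo+.01,hi-.01),bounds=(lo,hi)); return s.x,s.cost
if __name__=="__main__":
    b=fit();p=b.x;print(p.round(4),np.abs(b.fun).max())
    pickle.dump(p,open("p.pkl","wb"))
    from bench import robot
    o=robot.get_obs();q0=o["q"];print("q0",q0.round(3))
    s=np.array([np.cos(np.radians(59.3)),np.sin(np.radians(59.3)),0]);up=np.array([0,0,1.])
    def pose(phi,s=s):
        z=-up*np.cos(phi)+s*np.sin(phi); x=s*np.cos(phi)+up*np.sin(phi); return np.c_[x,np.cross(z,x),z]
    P=np.array([.6348,-.0633,.022])
    q=q0
    seq=[("hov",P+[0,0,.1],-35),("grip",P,-35),("lift",P+[0,0,.2],-35)]+[("rot",P+[0,0,.25],a) for a in(-15,10,35,55)]+[("mid",np.array([.6187,-.2,.28]),55),("place",np.array([.6187,-.244,.095]),55)]
    for n,T,a in seq:
        R=pose(np.radians(a)); q,c=ik(T+R[:,2]*.0,R,q,p); print(n,a,q.round(2),"cost",round(c,6),"wrist",fk(q,p)[2].round(3))
E
python3 kin.py
```

```text
[0.2547 0.4873 0.0408 0.4378 0.0465 1.5708] 1.930582543946402e-05
q0 [ 7.500e-02  2.410e-01  1.681e+00 -1.000e-03  1.218e+00 -1.244e+00]
hov -35 [ 0.05  0.8   1.24 -0.5   1.48  0.73] cost 0.0 wrist [0.72  0.08  0.359]
grip -35 [ 0.05  0.93  1.26 -0.51  1.35  0.8 ] cost 0.0 wrist [0.72  0.08  0.259]
lift -35 [ 0.05  0.7   1.16 -0.5   1.63  0.64] cost 0.0 wrist [0.72  0.08  0.459]
rot -15 [-0.07  0.54  1.22 -0.23  1.51  0.5 ] cost 0.0 wrist [0.673 0.001 0.552]
rot 10 [-0.25  0.42  1.38  0.17  1.29  0.24] cost 0.0 wrist [ 0.609 -0.107  0.557]
rot 35 [-0.44  0.4   1.53  0.65  1.22 -0.14] cost 0.0 wrist [ 0.55  -0.206  0.509]
rot 55 [-0.56  0.46  1.63  1.02  1.3  -0.45] cost 0.0 wrist [ 0.514 -0.267  0.438]
mid 55 [-0.75  0.56  1.44  0.93  1.49 -0.48] cost 0.0 wrist [ 0.498 -0.404  0.446]
place 55 [-0.8   0.84  1.44  0.94  1.36 -0.73] cost 0.0 wrist [ 0.498 -0.448  0.261]
```

```bash
cat > rel.py <<'E'
from kin import *
from bench import robot
def pose(deg,az=59.3):
    phi=np.radians(deg);s=np.array([np.cos(np.radians(az)),np.sin(np.radians(az)),0]);up=np.array([0,0,1.])
    z=-up*np.cos(phi)+s*np.sin(phi); x=s*np.cos(phi)+up*np.sin(phi); return np.c_[x,np.cross(z,x),z]
def rel(T,deg=None,az=59.3):
    o=robot.get_obs();R=Ro.from_quat(o["eef_rot"])
    print("t",round(o["t"],2),"at",o["eef_pos"].round(4),"gap",round(o["finger_gap"],3),"F",o["contact_force"].round(1),"shift",(R.inv().apply(np.array(T)-o["eef_pos"])*1e3).round(1),end=" ")
    print("" if deg is None else "rotvec %s"%np.degrees((R.inv()*Ro.from_matrix(pose(deg,az))).as_rotvec()).round(2))
E
python3 -c "
from rel import *
P=np.array([.6348,-.0633,.022]);z=pose(-35)[:,2];print(z)
rel(P-.12*z,-35);rel(P-.05*z,-35)"
```

```text
[-0.29283539 -0.493191   -0.81915204]
t 15.57 at [0.5089 0.0845 0.2493] gap 0.998 F [0.5 0.4 0.2] shift [-177.9  -45.6  129.3] rotvec [ 32.41 -24.18 102.47]
t 15.57 at [0.5089 0.0845 0.2493] gap 0.998 F [0.5 0.4 0.2] shift [-166.5  -84.2  186.6] rotvec [ 32.41 -24.18 102.47]
```

Call:
send_rows(
  steps=[
    [[-6,-2,-5],[1.9,-1.4,6.2],0.5],
    [[-20,-5,-10],[3.8,-2.9,12.4],0.5],
    [[-35,-9,-15],[5.9,-4.4,18.6],0.5],
    [[-50,-13,-15],[7.8,-5.9,24.8],0.5],
    [[-66,-17,-15],[9.8,-7.3,31],0.5],
    [[-82,-21,-15],[11.8,-8.8,37.2],0.5],
    [[-98,-25,-15],[13.7,-10.2,43.4],0.5],
    [[-114,-29,-10],[15.7,-11.7,49.6],0.5],
    [[-128,-33,0],[17.7,-13.2,55.8],0.5],
    [[-140,-36,10],[19.6,-14.6,62],0.5],
    [[-150,-39,25],[21.6,-16.1,68.2],0.5],
    [[-160,-42,40],[23.5,-17.5,74.4],0.5],
    [[-168,-44,60],[25.5,-19,80.6],0.5],
    [[-174,-46,80],[27.5,-20.5,86.8],0.5],
    [[-178,-46,100],[29.4,-22,93],0.5],
    [[-178,-46,115],[31.3,-23.3,99],0.5],
    [[-178,-46,129],[32.4,-24.2,102.5],0.5],
    [[-172,-65,158],[32.4,-24.2,102.5],0.5],
    [[-167,-84,187],[32.4,-24.2,102.5],0.5],
    [[-167,-84,187],[32.4,-24.2,102.5],0.5],
  ],
)

```text
t: 17.23
eef_pos: [0.6457, -0.0368, 0.0554]
eef_rot: [0.827, 0.473, -0.266, 0.147]
contact_force: [-0.9, 0.9, -1.1]
finger_gap: 0.501
```

Call:
send_rows(
  steps=[
    [[0,0,0],[0,0,0],0.5],
    [[0,0,0],[0,0,0],0.5],
  ],
)

```text
t: 17.4
eef_pos: [0.6508, -0.0343, 0.0622]
eef_rot: [0.828, 0.473, -0.261, 0.149]
contact_force: [0.5, 0.2, 0.6]
finger_gap: 0.499
```

```bash
python3 mark.py 19 350 450 210 330 5; python3 mark.py 20 320 450 110 240 4.5 top;python3 -c "
from rel import *
P=np.array([.6348,-.0633,.022]);z=pose(-35)[:,2]
rel(P+.02*z,-35)"
```

```text
[ 0.65075366 -0.03430856  0.06220234] 0.49852818544449334 [ 0.0869  0.91    1.1864 -0.4899  1.447   0.782 ]
[242.90942399 216.26208174]
[247.99185529 166.51335866]
[262.25771675  26.87381433]
[ 0.65107973 -0.03417341  0.06262155] 0.499250859045239 [ 0.0871  0.9094  1.1861 -0.49    1.4468  0.782 ]
[190.39140761 287.33293297]
[171.46494485 267.93490646]
[114.79059625 209.84848371]
t 17.5 at [ 0.6511 -0.0341  0.0626] gap 0.499 F [-0.2  0.4  0.5] shift [-4.1  0.6 72.5] rotvec [ 0.19 -0.07  0.13]
```

View pics/k19.png

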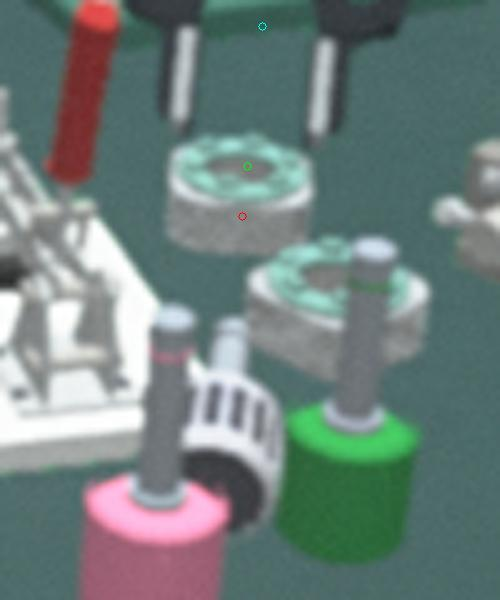

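View pics/k20.png

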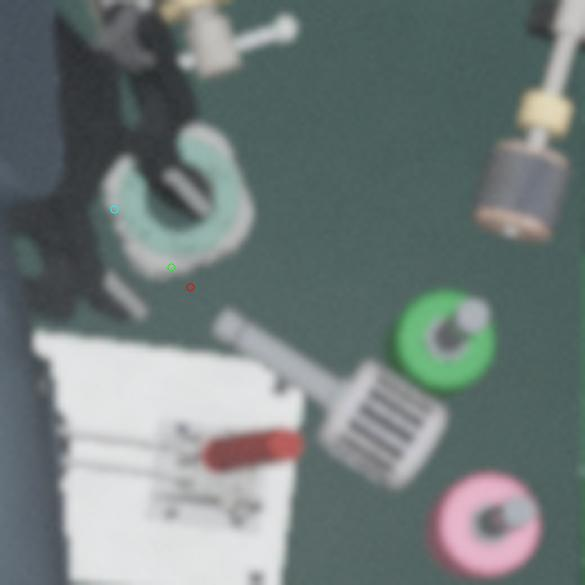

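```bash
python3 -c "
from rel import *
P=np.array([.6348,-.0633,.022]);z=pose(-15)[:,2];print(z)
rel(P-.03*z,-15);rel(P+.022*z,-15)
d,c=pickle.load(open('m20.pkl','rb'))
p=(proj(c,P)-[320,110]+.5)*4.5;print(p)"
```

```text
[-0.13213823 -0.22254614 -0.96592583]
t 17.5 at [ 0.6511 -0.0341  0.0626] gap 0.499 F [-0.2  0.4  0.5] shift [-14.3   0.7  24.3] rotvec [ 0.17 19.93  0.17]
t 17.5 at [ 0.6511 -0.0341  0.0626] gap 0.499 F [-0.2  0.4  0.5] shift [ 3.4  0.6 73.1] rotvec [ 0.17 19.93  0.17]
[247.68525308 340.08502579]
```

Call:
send_rows(
  steps=[
    [[-5,1,5],[0,7,0],0.4],
    [[-10,1,14],[0,14,0],0.4],
    [[-14,1,24],[0,20,0],0.4],
    [[-8,1,40],[0,20,0],0.4],
    [[-1,1,60],[0,20,0],0.4],
    [[3,1,72],[0,20,0],0.4],
    [[3,1,73],[0,20,0],0.4],
    [[3,1,73],[0,20,0],0.4],
  ],
)

```text
t: 18.17
eef_pos: [0.6309, -0.0692, -0.0004]
eef_rot: [0.861, 0.492, -0.114, 0.064]
contact_force: [-0.6, 0.4, 0.6]
finger_gap: 0.397
```

```bash
python3 mark.py 19 350 450 210 330 5; python3 mark.py 20 320 450 110 240 4.5 top;python3 -c "
from rel import *
P=np.array([.6348,-.0633,.022]);z=pose(-15)[:,2]
rel(P+.022*z,-15)"
```

```text
[ 6.30881015e-01 -6.92010440e-02 -4.38457459e-04] 0.39668301491114505 [-0.075   0.8172  1.4397 -0.2759  1.0213  0.618 ]
[224.26641535 414.7481507 ]
[229.22812943 365.51377761]
[243.57869591 223.11517675]
[ 6.31419715e-01 -6.91100563e-02  2.04853958e-04] 0.39817283886952953 [-0.0748  0.8165  1.4391 -0.2759  1.0215  0.618 ]
[255.72056035 354.83219656]
[250.40299815 343.24580349]
[234.36503706 308.30082033]
t 18.27 at [ 6.317e-01 -6.910e-02  5.000e-04] gap 0.402 F [ 0.1 -0.5  0.3] shift [ 0.8 -0.2 -0.5] rotvec [ 0.08 -0.01  0.21]
```

View pics/k19.png

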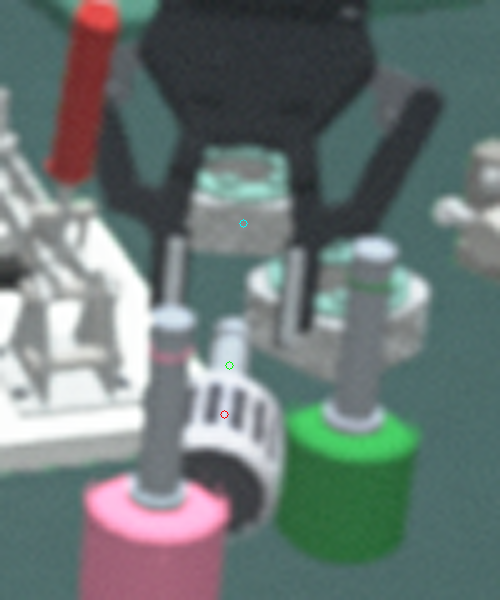

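View pics/k20.png

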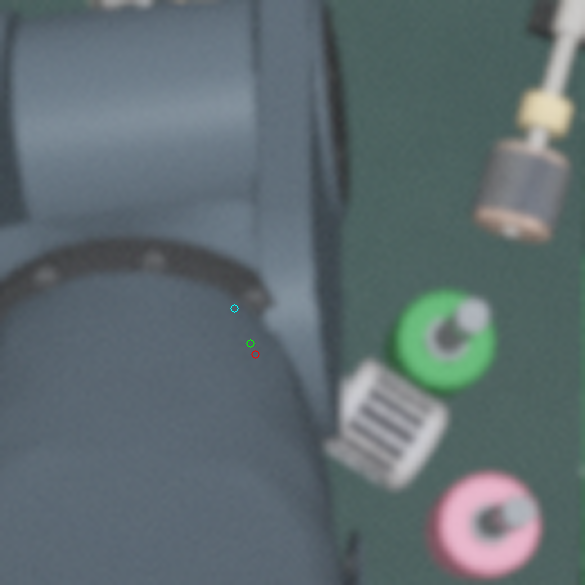

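Call:
send_rows(
  steps=[
    [[0,0,4],[0,0,0],0.4],
    [[0,0,8],[0,0,0],0.4],
    [[0,0,8],[0,0,0],0.4],
  ],
)

```text
t: 18.52
eef_pos: [0.6293, -0.0713, -0.0088]
eef_rot: [0.861, 0.492, -0.114, 0.064]
contact_force: [-0.4, -0.6, 0.5]
finger_gap: 0.4
```

```bash
python3 mark.py 21 350 450 210 330 5
```

```text
[ 0.62925686 -0.07132433 -0.00883133] 0.40039534585578973 [-0.0784  0.8273  1.4451 -0.2789  1.0061  0.6202]
[221.10291139 437.58821228]
[226.06430802 388.54365988]
[240.41356038 246.69798387]
```

View pics/k21.png

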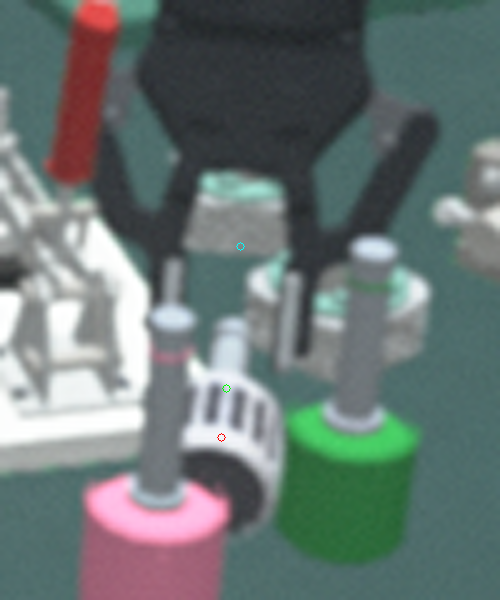

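Call:
send_rows(
  steps=[
    [[0,0,2],[0,0,0],0.4],
    [[0,0,2],[0,0,0],0],
    [[0,0,2],[0,0,0],0],
    [[0,0,2],[0,0,0],0],
    [[0,0,2],[0,0,0],0],
    [[0,0,2],[0,0,0],0],
    [[0,0,2],[0,0,0],0],
    [[0,0,2],[0,0,0],0],
  ],
  squeeze=90,
)

```text
t: 19.23
eef_pos: [0.6294, -0.0718, -0.0102]
eef_rot: [0.861, 0.492, -0.114, 0.064]
contact_force: [-0.2, 1.3, 0.9]
finger_gap: 0.121
```

```bash
python3 mark.py 22 350 450 210 330 5
```

```text
[ 0.62939338 -0.0718172  -0.01016368] 0.12086623234259886 [-0.0791  0.829   1.4455 -0.2795  1.003   0.6206]
[221.74984423 441.24905222]
[226.67608482 392.23520347]
[240.92397634 250.47517639]
```

View pics/k22.png

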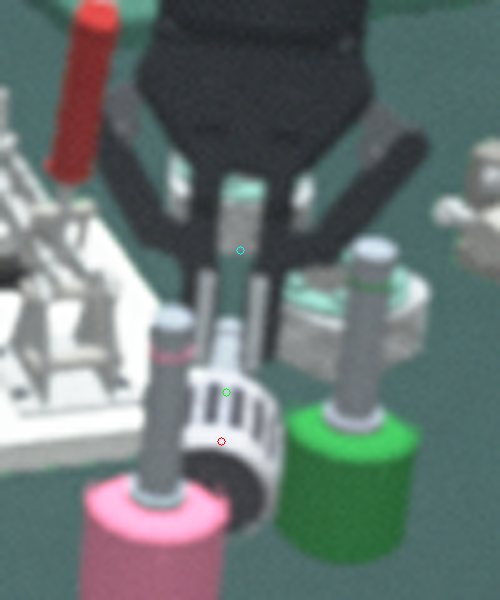

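Call:
send_rows(
  steps=[
    [[-3,0,-10],[0,0,0],0],
    [[-7,0,-26],[0,0,0],0],
    [[-13,0,-48],[0,0,0],0],
    [[-21,0,-77],[0,0,0],0],
    [[-29,0,-106],[0,0,0],0],
    [[-37,0,-135],[0,0,0],0],
    [[-44,0,-164],[0,0,0],0],
    [[-50,0,-188],[0,0,0],0],
    [[-56,0,-208],[0,0,0],0],
    [[-57,0,-212],[0,0,0],0],
  ],
  squeeze=110,
)

```text
t: 20.12
eef_pos: [0.6305, -0.0722, 0.2134]
eef_rot: [0.861, 0.492, -0.112, 0.066]
contact_force: [0.6, 0.4, -2.8]
finger_gap: 0.107
```

```bash
python3 mark.py 23 330 480 100 280 3.3;python3 mark.py 24 320 450 110 240 4.5 top
```

```text
[ 0.63046089 -0.0721785   0.21342891] 0.1071177692999479 [-0.0796  0.5673  1.3134 -0.2392  1.3792  0.5135]
[251.48980648 273.47249168]
[255.21599021 234.78412686]
[266.02011566 122.60663452]
[ 0.63014677 -0.07206488  0.21188699] 0.10878088608676788 [-0.0795  0.5688  1.3149 -0.2391  1.3777  0.514 ]
[317.79279714 277.79009807]
[312.49110489 262.40753353]
[296.29057802 215.40260781]
```

View pics/k23.png

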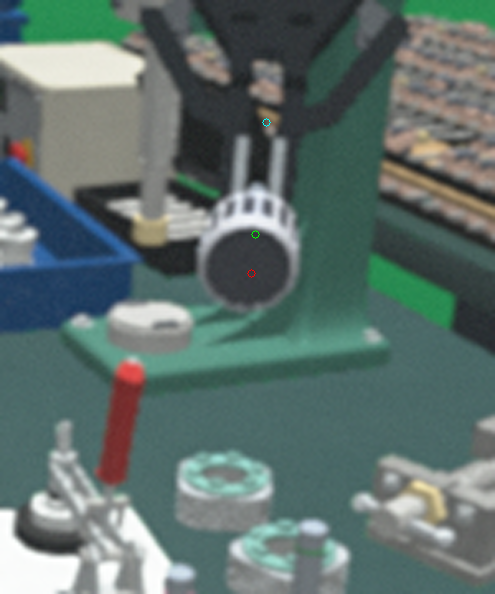

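View pics/k24.png

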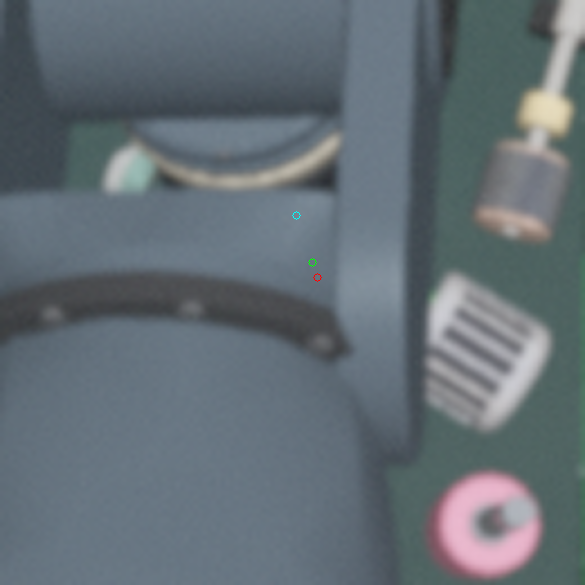

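```bash
python3 -c "
from rel import *
for a in(62,):
    z=pose(a)[:,2];R=pose(a)
    rel(np.array([.615,-.15,.275])+.03*z,a)
    rel(np.array([.6187,-.244,.275])+.03*z,a)
    p=pickle.load(open('p.pkl','rb'))
    q=robot.get_obs()['q']
    for T in ([.63,-.07,.275],[.615,-.15,.275],[.6187,-.244,.275],[.6187,-.244,.1]):
        q,c=ik(np.array(T)+.03*z,R,q,p);print(q.round(2),round(c,6),fk(q,p)[2].round(3))
"
```

```text
t 20.22 at [ 0.6295 -0.072   0.2097] gap 0.107 F [-0.9 -0.1 -5.6] shift [-59.7  27.2 -37.1] rotvec [-0.09 76.99  0.15]
t 20.22 at [ 0.6295 -0.072   0.2097] gap 0.107 F [-0.9 -0.1 -5.6] shift [-136.1   78.2  -16.6] rotvec [-0.09 76.99  0.15]
[-0.56  0.51  1.66  1.15  1.32 -0.56] 0.0 [ 0.513 -0.267  0.397]
[-0.69  0.56  1.58  1.08  1.43 -0.57] 0.0 [ 0.498 -0.347  0.397]
[-0.79  0.66  1.4   1.02  1.55 -0.55] 0.0 [ 0.502 -0.441  0.397]
[-0.79  0.9   1.44  1.05  1.4  -0.79] 0.0 [ 0.502 -0.441  0.222]
```

Call:
send_rows(
  steps=[
    [[-8,1,-20],[0,5,0],0],
    [[-16,3,-40],[0,12,0],0],
    [[-24,6,-45],[0,19,0],0],
    [[-32,10,-45],[0,26,0],0],
    [[-40,15,-42],[0,33,0],0],
    [[-48,20,-40],[0,40,0],0],
    [[-56,25,-38],[0,47,0],0],
    [[-66,32,-36],[0,54,0],0],
    [[-80,41,-32],[0,61,0],0],
    [[-96,52,-28],[0,68,0],0],
    [[-112,63,-23],[0,75,0],0],
    [[-126,72,-19],[0,77,0],0],
    [[-136,78,-17],[0,77,0],0],
    [[-136,78,-17],[0,77,0],0],
    [[-136,78,-17],[0,77,0],0],
  ],
)

```text
t: 21.47
eef_pos: [0.6322, -0.2208, 0.2602]
eef_rot: [0.745, 0.425, 0.446, -0.256]
contact_force: [-0.2, 0.8, -3.8]
finger_gap: 0.113
```

```bash
python3 mark.py 25 330 530 110 320 2.8;python3 mark.py 26 400 530 110 240 4.5 top
```

```text
[ 0.63222351 -0.2208326   0.26019306] 0.1134339540013465 [-0.795   0.6666  1.3969  1.019   1.5498 -0.5504]
[379.42116732 203.20168012]
[385.37278736 195.5025794 ]
[404.65434836 170.55967657]
[ 0.63234465 -0.22008459  0.2607852 ] 0.1076817633909905 [-0.794   0.6656  1.3973  1.0194  1.55   -0.5507]
[385.06958353 258.66394974]
[432.44218858 278.73871793]
[572.42530757 338.05841675]
```

View pics/k25.png

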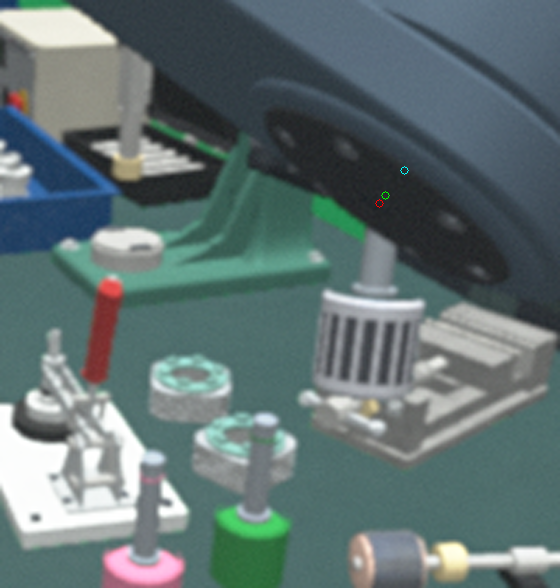

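View pics/k26.png

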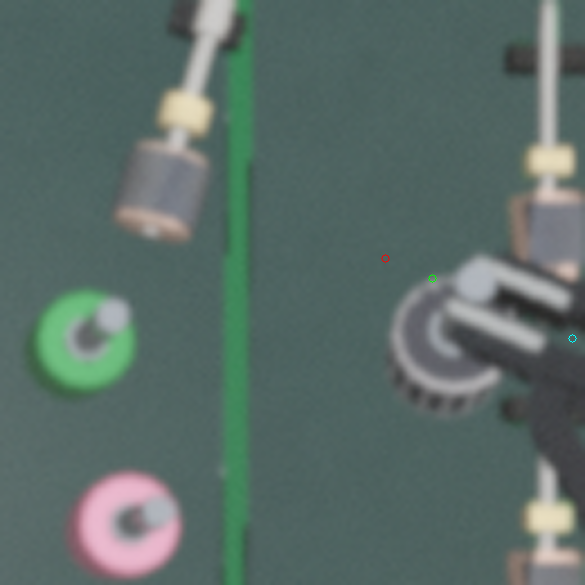

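Run:
```python
from h import *
o,c=pickle.load(open("m26.pkl","rb")); o2,s=pickle.load(open("m25.pkl","rb"))
f=lambda x,y:(400+(x+.5)/4.5-.5,110+(y+.5)/4.5-.5)
g=lambda x,y:(330+(x+.5)/2.8-.5,110+(y+.5)/2.8-.5)
# unknown: core top centre C, axis dir (ax,ay); obs: top tip, top core-top centre, side core-top centre, core-bottom centre
obs=[("t",.065,f(477,280)),("t",0,f(443,334)),("s",0,g(373,300)),("s",-.045,g(366,383))]
def r(v):
    C=v[:3];a=np.array([v[3],v[4],1]);a/=np.linalg.norm(a);e=[]
    for k,l,uv in obs: e+=list(proj(c if k=="t" else s,C+a*l)-uv)
    return np.array(e)
S=least_squares(r,[.62,-.25,.22,0,0]);print(S.x.round(4),S.fun.round(1),"lean deg",np.degrees(S.x[3:]),"bottom",S.x[2]-.045)
```

```text
[ 0.6139 -0.2519  0.2282  0.0613  0.1333] [-0.1  1.   0.4 -2.   0.5 -1.9 -1.2  2.1] lean deg [3.51307621 7.63670751] bottom 0.18317259817426618
```

Call:
send_rows(
  steps=[
    [[-8,-1,8],[0,4,0],0],
    [[-24,-3,18],[0,8,0],0],
    [[-46,-5,32],[0,8,0],0],
    [[-68,-7,47],[0,8,0],0],
    [[-90,-9,62],[0,8,0],0],
    [[-110,-10,76],[0,8,0],0],
    [[-122,-10,84],[0,8,0],0],
    [[-124,-10,85],[0,8,0],0],
    [[-124,-10,85],[0,8,0],0],
  ],
)

```text
t: 22.32
eef_pos: [0.6323, -0.2009, 0.1118]
eef_rot: [0.711, 0.406, 0.497, -0.285]
contact_force: [-0.4, -0.1, -3.0]
finger_gap: 0.109
```

```bash
python3 mark.py 27 370 530 180 370 3.1;python3 mark.py 28 400 530 130 260 4.5 top
```

```text
[ 0.63227523 -0.200875    0.11179226] 0.10949841887426905 [-0.7985  0.9112  1.4683  1.1405  1.4939 -0.8381]
[224.69350217 291.06360835]
[227.80583793 297.4591022 ]
[237.71052725 317.8121054 ]
[ 0.63250503 -0.20139398  0.11275762] 0.1092550964154519 [-0.7989  0.91    1.4677  1.1406  1.4943 -0.8379]
[239.75595434 231.35100837]
[280.23984198 251.56130178]
[398.20454668 310.451429  ]
```

View pics/k27.png

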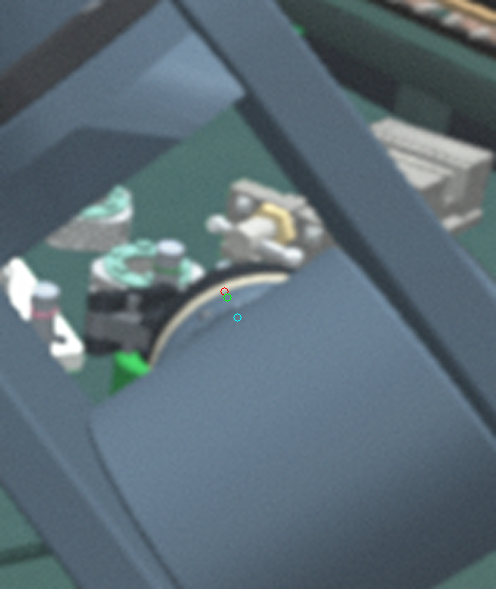

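View pics/k28.png

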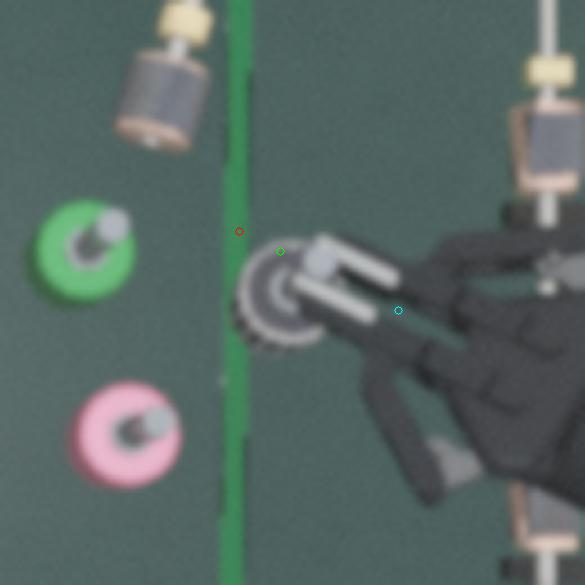

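Call:
send_rows(
  steps=[
    [[-6,0,2],[0,0,0],0],
    [[-12,0,4.5],[0,0,0],0],
    [[-17,0,6],[0,0,0],0],
    [[-19,0,7],[0,0,0],0],
    [[-19,0,7],[0,0,0],0],
  ],
)

```text
t: 22.83
eef_pos: [0.6318, -0.2012, 0.0905]
eef_rot: [0.712, 0.406, 0.497, -0.285]
contact_force: [-0.1, 0.3, -4.3]
finger_gap: 0.108
```

Call:
send_rows(
  steps=[
    [[-2,0,0.7],[0,0,0],0],
    [[-4,0,1.4],[0,0,0],0],
    [[-4,0,1.4],[0,0,0],0],
  ],
)

```text
t: 23.08
eef_pos: [0.6319, -0.2014, 0.0866]
eef_rot: [0.712, 0.406, 0.498, -0.285]
contact_force: [0.1, 0.6, -3.8]
finger_gap: 0.112
```

Call:
send_rows(
  steps=[
    [[-2,0,0.7],[0,0,0],0],
    [[-4,0,1.4],[0,0,0],0],
    [[-4,0,1.4],[0,0,0],0],
  ],
)

```text
t: 23.33
eef_pos: [0.6318, -0.2013, 0.0823]
eef_rot: [0.712, 0.406, 0.498, -0.285]
contact_force: [-0.2, 0.4, -3.5]
finger_gap: 0.11
```

```bash
python3 mark.py 28 400 530 130 260 4.5 top
python3 - <<'E'
from h import *
o,c=pickle.load(open("m28.pkl","rb"))
# expected appearance width: core ring outer dia px -> depth
for z in(.045,.055,.065):
    a=proj(c,[.615,-.225,z]);b=proj(c,[.615,-.225-.044,z]);print(z,np.linalg.norm(a-b)*4.5)
E
```

```text
[ 0.63180505 -0.20134203  0.08233497] 0.11041577355148365 [-0.7996  0.9592  1.4606  1.1435  1.4775 -0.8745]
[223.44072423 244.12644755]
[262.73181768 263.86882924]
[377.14109759 321.35543686]
0.045 99.67880510807407
0.055 100.54070279716703
0.065 101.41763571859296
```

View pics/k28.png

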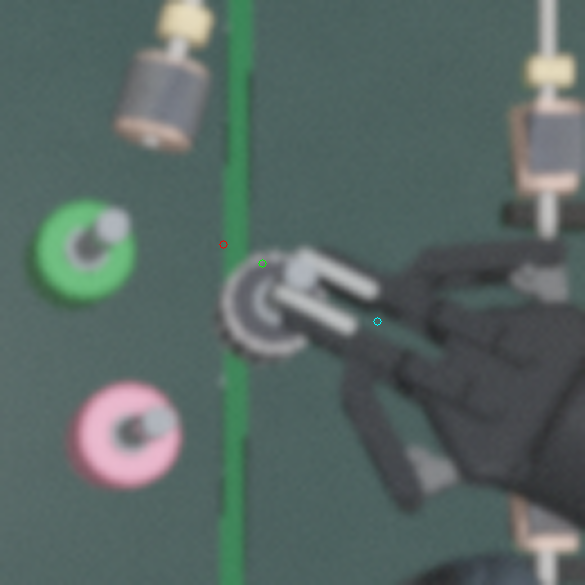

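Call:
send_rows(
  steps=[
    [[-2,0,0.7],[0,0,0],0],
    [[-4,0,1.4],[0,0,0],0],
    [[-4,0,1.4],[0,0,0],0],
  ],
)

```text
t: 23.63
eef_pos: [0.6325, -0.2018, 0.0808]
eef_rot: [0.71, 0.406, 0.499, -0.285]
contact_force: [-2.6, -1.1, 10.3]
finger_gap: 0.108
```

Call:
send_rows(
  steps=[
    [[-2,0,0.7],[0,0,0],0],
    [[-3,0,1.1],[0,0,0],0],
    [[-3,0,1.1],[0,0,0],0],
  ],
)

```text
t: 23.88
eef_pos: [0.6331, -0.2021, 0.0806]
eef_rot: [0.709, 0.406, 0.501, -0.285]
contact_force: [-4.9, -1.3, 26.4]
finger_gap: 0.109
```

Call:
send_rows(
  steps=[
    [[3,0,-1],[0,0,0],0],
    [[4,0,-1.5],[0,0,0],0],
    [[4,0,-1.5],[0,0,0],0.2],
    [[4,0,-1.5],[0,0,0],0.3],
    [[4,0,-1.5],[0,0,0],0.5],
    [[4,0,-1.5],[0,0,0],0.5],
    [[4,0,-15],[0,0,0],0.5],
    [[4,0,-35],[0,0,0],0.5],
    [[4,0,-60],[0,0,0],0.5],
    [[20,0,-85],[0,0,0],0.5],
    [[50,0,-100],[0,0,0],0.5],
    [[80,0,-105],[0,0,0],0.5],
  ],
)

```text
t: 24.88
eef_pos: [0.5945, -0.2658, 0.1877]
eef_rot: [0.712, 0.405, 0.498, -0.284]
contact_force: [-0.3, 0.3, -0.1]
finger_gap: 0.502
```

```bash
python3 mark.py 29 400 530 130 260 4.5 top; python3 mark.py 30 380 500 230 380 3.8
```

```text
[ 0.59447192 -0.26580301  0.18774736] 0.5017936632532373 [-0.9058  0.821   1.4152  1.0697  1.6267 -0.7444]
[448.97904025 302.70022532]
[493.92318066 325.05872631]
[625.13597664 390.3335631 ]
[ 0.59648971 -0.26511071  0.19390478] 0.49729033734699907 [-0.9028  0.8129  1.4124  1.0721  1.6286 -0.7415]
[282.13041131  60.18607641]
[287.89101994  65.77651042]
[306.62212049  83.95427397]
```

View pics/k29.png

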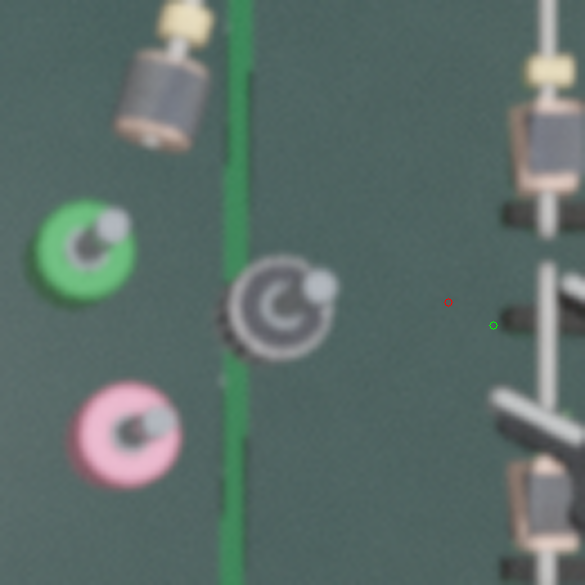

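View pics/k30.png

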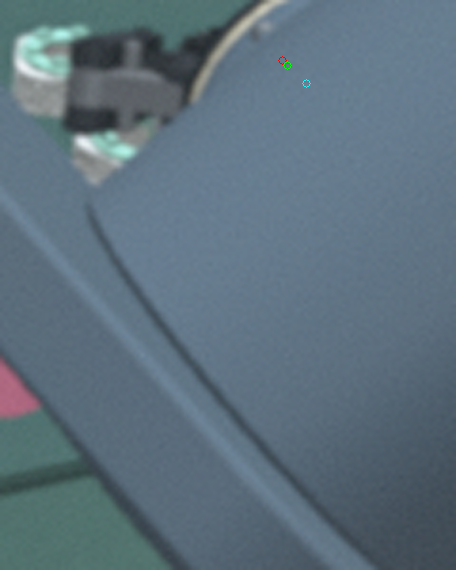

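Run:
```python
from rel import *
o,c=pickle.load(open("m29.pkl","rb"))
A=ray(c,400+(321.5)/4.5-.5,130+(287.5)/4.5-.5,.110);C=ray(c,400+(281)/4.5-.5,130+(308)/4.5-.5,.045);print(A,C)
G=(A+C)/2
rel([G[0],G[1],.20],0);rel([G[0],G[1],.054],0)
p=pickle.load(open('p.pkl','rb'));q=robot.get_obs()['q'];print(q)
for a in(50,30,0): q,_=ik(np.array([G[0],G[1],.2]),pose(a),q,p);print(q.round(2))
```

```text
[ 0.61025128 -0.23637642  0.11      ] [ 0.60998722 -0.23529441  0.045     ]
t 24.98 at [ 0.5963 -0.2648  0.1913] gap 0.499 F [-0.2 -0.7  1.1] shift [19.2 -2.8 27. ] rotvec [  0.22 -69.87   0.32]
t 24.98 at [ 0.5963 -0.2648  0.1913] gap 0.499 F [-0.2 -0.7  1.1] shift [-117.9   -3.7   77.2] rotvec [  0.22 -69.87   0.32]
[-0.9024932   0.81593769  1.41351057  1.0712495   1.62639138 -0.74496809]
[-0.78  0.65  1.45  0.85  1.41 -0.56]
[-0.66  0.57  1.42  0.55  1.27 -0.32]
[-0.44  0.54  1.36  0.    1.24  0.1 ]
```

Call:
send_rows(
  steps=[
    [[25,0,-5],[0,-5,0],0.6],
    [[50,-1,-5],[0,-12,0],0.6],
    [[66,-2,0],[0,-19,0],0.6],
    [[66,-2,3],[0,-26,0],0.6],
    [[66,-3,6],[0,-33,0],0.6],
    [[66,-3,8],[0,-40,0],0.6],
    [[66,-3,10],[0,-47,0],0.6],
    [[66,-3,10],[0,-54,0],0.6],
    [[66,-3,10],[0,-61,0],0.6],
    [[60,-3,12],[0,-67,0],0.6],
    [[45,-3,17],[0,-69.9,0],0.6],
    [[20,-3,27],[0,-69.9,0],0.6],
    [[-10,-3,38],[0,-69.9,0],0.6],
    [[-40,-3,49],[0,-69.9,0],0.6],
    [[-70,-3,60],[0,-69.9,0],0.6],
    [[-85,-3,65],[0,-69.9,0],0.6],
    [[-85,-3,65],[0,-69.9,0],0.6],
    [[-85,-3,65],[0,-69.9,0],0.6],
  ],
)

```text
t: 26.48
eef_pos: [0.6088, -0.2342, 0.0839]
eef_rot: [0.868, 0.496, -0.0, -0.001]
contact_force: [-0.8, 1.1, 1.3]
finger_gap: 0.597
```

```bash
python3 mark.py 31 380 500 230 380 3.8;python3 -c "
from rel import *
rel([.6085,-.2358,.054],0)"
```

```text
[ 0.60884577 -0.23418335  0.08386121] 0.5969239281317114 [-4.3900e-01  6.6430e-01  1.4598e+00  1.1000e-03  1.0203e+00  9.3600e-02]
[222.61195457 281.65250412]
[229.12836529 239.11011596]
[248.62300227 111.83937603]
t 26.53 at [ 0.6096 -0.2344  0.0853] gap 0.598 F [-1.1 -0.3  0.4] shift [-1.8 -0.3 31.3] rotvec [-0.03 -0.05  0.15]
```

View pics/k31.png

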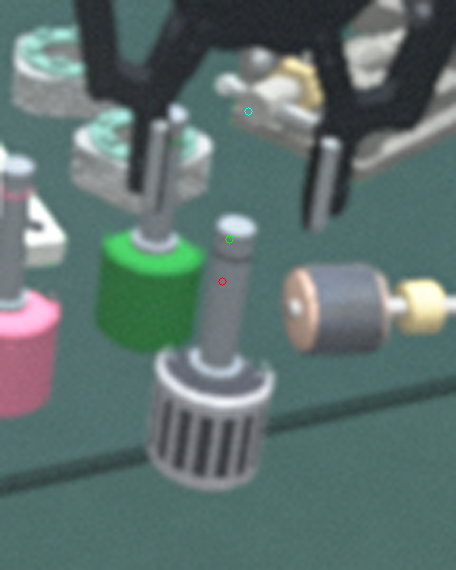

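Call:
send_rows(
  steps=[
    [[-1,0,15],[0,0,0],0.6],
    [[-1,0,30],[0,0,0],0.5],
    [[-1,0,31],[0,0,0],0],
    [[-1,0,31],[0,0,0],0],
    [[-1,0,31],[0,0,0],0],
    [[-1,0,31],[0,0,0],0],
    [[-1,0,31],[0,0,0],0],
    [[-1,0,31],[0,0,0],0],
    [[-1,0,31],[0,0,0],0],
  ],
  squeeze=90,
)

```text
t: 27.28
eef_pos: [0.6096, -0.235, 0.0548]
eef_rot: [0.868, 0.496, 0.001, 0.0]
contact_force: [-0.1, 0.1, 6.9]
finger_gap: 0.131
```

```bash
python3 mark.py 32 380 500 230 380 3.8;python3 -c "
from rel import *
rel([.609,-.2358,.210],0)
rel([.50,-.17,.215],0)
rel([.455,.300,.215],0)"
```

```text
[ 0.60961223 -0.23501698  0.05484036] 0.13086432005173487 [-0.4397  0.7011  1.4746  0.0015  0.9647  0.0922]
[216.10450959 345.45431711]
[222.20519185 304.53475661]
[240.43778308 182.24193951]
t 27.33 at [ 0.6096 -0.235   0.0548] gap 0.132 F [ 0.8 -1.   6.5] shift [  -0.8    0.  -155.2] rotvec [ 0.06 -0.08  0.17]
t 27.33 at [ 0.6096 -0.235   0.0548] gap 0.132 F [ 0.8 -1.   6.5] shift [   0.6 -127.3 -160.3] rotvec [ 0.06 -0.08  0.17]
t 27.33 at [ 0.6096 -0.235   0.0548] gap 0.132 F [ 0.8 -1.   6.5] shift [ 382.5 -404.8 -160.1] rotvec [ 0.06 -0.08  0.17]
```

View pics/k32.png

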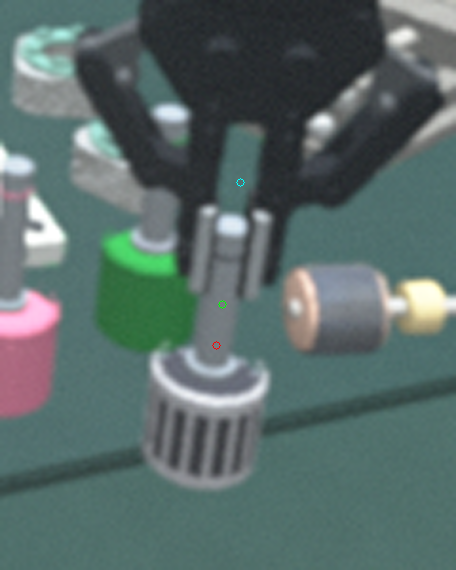

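Call:
send_rows(
  steps=[
    [[0,0,-15],[0,0,0],0],
    [[0,0,-45],[0,0,0],0],
    [[0,0,-80],[0,0,0],0],
    [[0,0,-115],[0,0,0],0],
    [[0,0,-145],[0,0,0],0],
    [[3,-10,-165],[0,0,0],0],
    [[10,-35,-170],[0,0,0],0],
    [[18,-65,-170],[0,0,0],0],
    [[27,-97,-170],[0,0,0],0],
    [[36,-129,-170],[0,0,0],0],
    [[46,-160,-170],[0,0,0],0],
    [[60,-184,-170],[0,0,0],0],
    [[83,-200,-170],[0,0,0],0],
    [[110,-218,-170],[0,0,0],0],
    [[139,-238,-170],[0,0,0],0],
    [[168,-258,-170],[0,0,0],0],
    [[197,-278,-170],[0,0,0],0],
    [[226,-297,-170],[0,0,0],0],
    [[255,-317,-170],[0,0,0],0],
    [[284,-337,-170],[0,0,0],0],
  ],
)

```text
t: 29.0
eef_pos: [0.4621, 0.1826, 0.2241]
eef_rot: [0.868, 0.496, 0.0, -0.001]
contact_force: [0.8, -0.3, -3.7]
finger_gap: 0.13
```

```bash
python3 -c "
from rel import *
rel([.455,.300,.215],0)"
```

```text
t 29.0 at [0.4621 0.1826 0.2241] gap 0.13 F [ 0.8 -0.3 -3.7] shift [ 97.5 -65.8   9.3] rotvec [-0.08 -0.05  0.17]
```

Call:
send_rows(
  steps=[
    [[28,-19,0],[0,0,0],0],
    [[54,-37,0],[0,0,0],0],
    [[78,-54,0],[0,0,0],0],
    [[92,-64,0],[0,0,0],0],
    [[98,-68,0],[0,0,0],0],
    [[98,-68,30],[0,0,0],0],
    [[98,-68,60],[0,0,0],0],
    [[98,-68,85],[0,0,0],0],
    [[98,-68,90],[0,0,0],0],
    [[98,-68,90],[0,0,0],0],
    [[98,-68,90],[0,0,0],0],
  ],
)

```text
t: 29.92
eef_pos: [0.4547, 0.3, 0.1354]
eef_rot: [0.868, 0.496, 0.001, -0.001]
contact_force: [0.6, -0.1, -3.6]
finger_gap: 0.129
```

```bash
python3 mark.py 33 230 340 150 250 5; python3 mark.py 34 130 290 160 320 3.6 top
```

```text
[0.45468483 0.29999226 0.13542698] 0.12948996632115994 [0.4969 0.4201 1.732  0.0018 0.988  1.0291]
[138.58781721 119.83694989]
[136.40000239  79.82016909]
[129.98178259 -37.57390484]
[0.45498921 0.30020888 0.13596288] 0.13040551960049046 [0.497  0.4193 1.7316 0.0018 0.9879 1.0292]
[176.30068786 393.52340999]
[167.21501025 393.31645467]
[139.49636344 392.68507397]
```

View pics/k33.png

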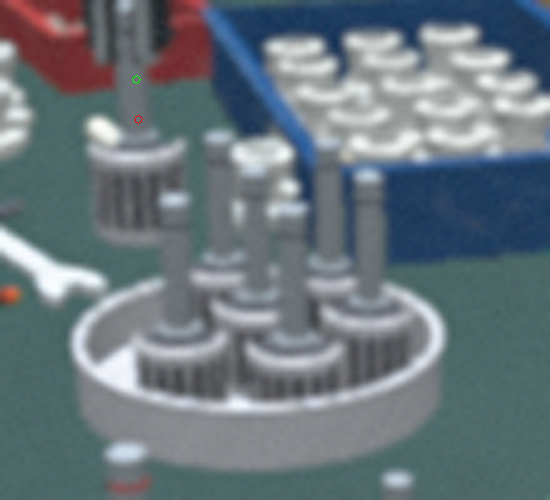

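View pics/k34.png

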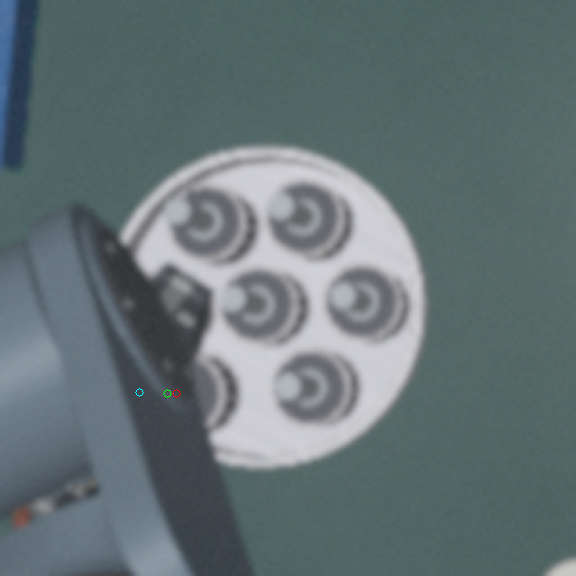

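```bash
for v in 142 145; do python3 est.py 33 230 150 5 137 $v .1257;done; python3 est.py 33 230 150 5 293 336 .049;python3 est.py 33 230 150 5 180 333 .049;python3 est.py 33 230 150 5 255 294 .049
```

```text
vision xy [0.453  0.2967 0.1257] FK [0.4547 0.3    0.1354]
vision xy [0.4521 0.2922 0.1257] FK [0.4547 0.3    0.1354]
vision xy [0.5076 0.2278 0.049 ] FK [0.4547 0.3    0.1354]
vision xy [0.4589 0.2468 0.049 ] FK [0.4547 0.3    0.1354]
vision xy [0.5037 0.2841 0.049 ] FK [0.4547 0.3    0.1354]
```

Call:
send_rows(
  steps=[
    [[0,0,12],[0,0,0],0],
    [[0,0,26],[0,0,0],0],
    [[0,0,40],[0,0,0],0],
    [[0,0,54],[0,0,0],0],
    [[0,0,64],[0,0,0],0],
    [[0,0,71],[0,0,0],0],
    [[0,0,73],[0,0,0],0],
    [[0,0,73],[0,0,0],0],
  ],
)

```text
t: 30.68
eef_pos: [0.4542, 0.3002, 0.0615]
eef_rot: [0.868, 0.496, 0.0, -0.001]
contact_force: [-0.2, -0.3, -3.4]
finger_gap: 0.131
```

```bash
python3 mark.py 35 230 340 150 250 5
```

```text
[0.45420061 0.30022347 0.06146859] 0.13106183975304722 [0.4977 0.5279 1.7801 0.0022 0.833  1.029 ]
[145.65664471 269.66673901]
[143.61963195 232.06375535]
[137.6498982  121.86326729]
```

View pics/k35.png

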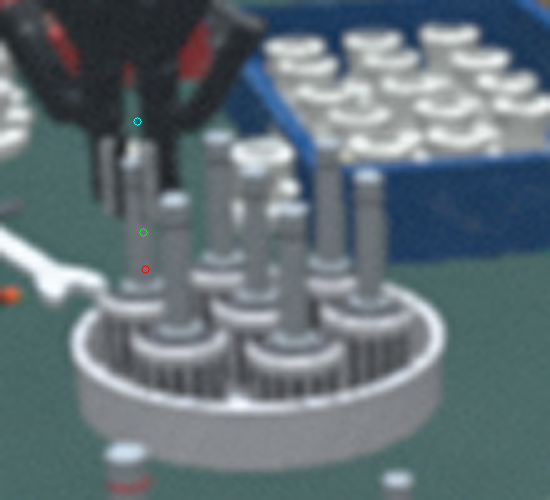

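Rotor A is inside the pan with only its weight on the wrist. Touch down, release and retreat.

Call:
send_rows(
  steps=[
    [[0,0,1.5],[0,0,0],0],
    [[0,0,2.5],[0,0,0],0],
    [[0,0,3.5],[0,0,0],0],
    [[0,0,3.5],[0,0,0],0],
  ],
)

```text
t: 31.07
eef_pos: [0.4547, 0.3005, 0.0588]
eef_rot: [0.868, 0.496, 0.001, -0.001]
contact_force: [-0.9, -1.4, 5.6]
finger_gap: 0.131
```

Call:
send_rows(
  steps=[
    [[0,0,0],[0,0,0],0.38],
    [[0,0,0],[0,0,0],0.38],
    [[0,0,0],[0,0,0],0.38],
    [[0,0,0],[0,0,0],0.38],
    [[0,0,-10],[0,0,0],0.38],
    [[0,0,-35],[0,0,0],0.38],
    [[0,0,-70],[0,0,0],0.38],
    [[0,0,-105],[0,0,0],0.38],
    [[0,0,-140],[0,0,0],0.38],
    [[0,0,-170],[0,0,0],0.38],
    [[30,-15,-170],[0,0,0],0.38],
    [[60,15,-170],[0,0,0],0.38],
    [[70,50,-170],[0,0,0],0.38],
    [[75,85,-170],[0,0,0],0.38],
    [[70,120,-170],[0,0,0],0.38],
    [[60,140,-170],[0,0,0],0.38],
  ],
)

```text
t: 32.4
eef_pos: [0.6076, 0.279, 0.2278]
eef_rot: [0.868, 0.496, 0.0, -0.001]
contact_force: [0.1, 0.5, -0.5]
finger_gap: 0.382
```

```bash
python3 snap.py 40 145 265 185 305 235 340 160 250; python3 -c "
from h import *
go([0,0,0])"
```

```text
t 32.5 pos [0.6069 0.2776 0.2278] F [-0.4  0.7 -1.1] gap 0.381 shift mm [-548.9 -379.8  227.7] axes [[0.5108, 0.8597, -0.0003], [0.8597, -0.5108, 0.001], [0.0007, -0.0008, -1.0]]
```

View pics/z40.png

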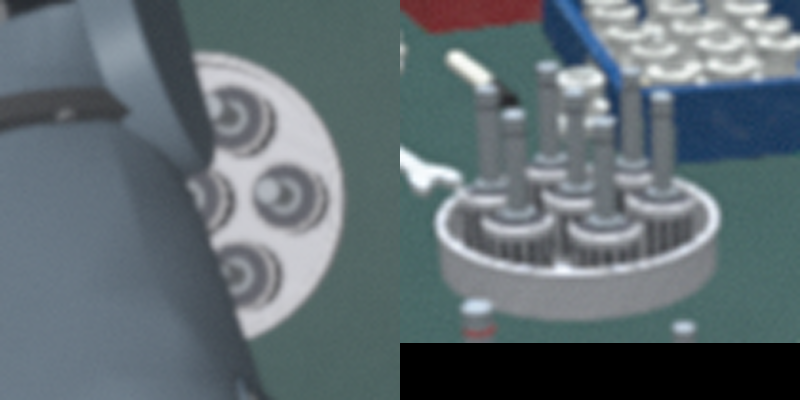

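View pics/top40.png

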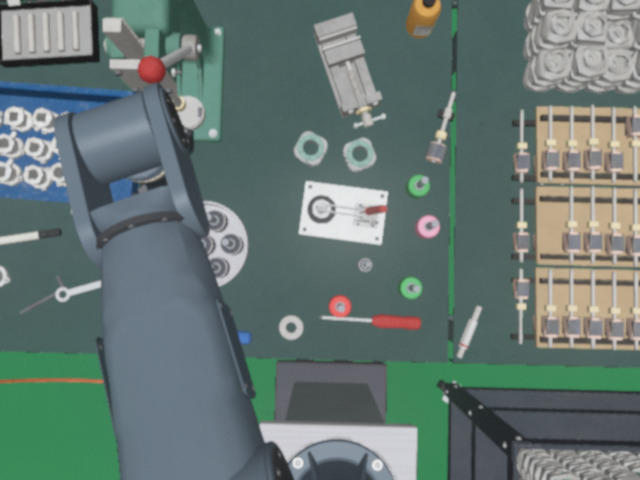

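View pics/side40.png

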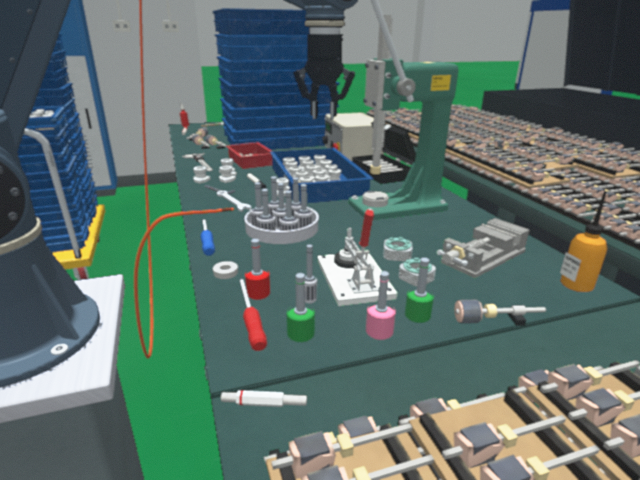

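Call:
send_rows(
  steps=[
    [[-20,0,-15],[0,0,0],0.38],
    [[-50,1,-30],[0,0,0],0.38],
    [[-85,2,-30],[0,0,0],0.38],
    [[-120,3,-30],[0,0,0],0.38],
    [[-155,4,-30],[0,0,0],0.38],
    [[-190,5,-30],[0,0,0],0.38],
    [[-225,6,-30],[0,0,0],0.38],
    [[-260,7,-30],[0,0,0],0.38],
    [[-280,8,-30],[0,0,0],0.38],
    [[-280,8,-30],[0,0,0],0.38],
    [[-280,8,-30],[0,0,0],0.38],
    [[-280,8,-30],[0,0,0],0.38],
  ],
)

```text
t: 33.5
eef_pos: [0.47, 0.0359, 0.2578]
eef_rot: [0.868, 0.496, 0.001, -0.001]
contact_force: [0.0, 0.0, -0.3]
finger_gap: 0.377
```

```bash
python3 snap.py 41 145 265 185 305 235 340 160 250; python3 -c "
from h import *
go([0,0,0])"
```

```text
t 33.6 pos [0.4701 0.0361 0.2574] F [-0.8  0.3  0.3] gap 0.379 shift mm [-269.8 -386.6  257.5] axes [[0.507, 0.862, -0.0003], [0.862, -0.507, 0.0018], [0.0014, -0.0011, -1.0]]
```

View pics/z41.png

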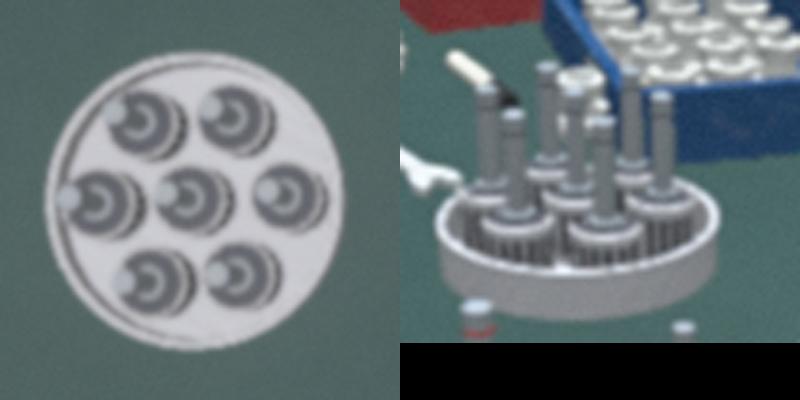

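The picture shows the complete ring of six around the middle rotor. The two placed rotors, at crop (155,282) and (290,198), stand upright in their gaps. I'm handing in.

```bash
python3 -c "
from bench import hand_in
print(hand_in())"
```

```text
the job is handed in; nothing more can be done
None
```

Both matching rotors now stand upright in the pan's two gaps, completing the ring of six, and the job is handed in at about 33.6 s of the 56 s. It was not a clean run, because I dropped one rotor on the way.

- **Drop and recovery:** rotor_a was lost on its first carry, most likely because it struck the clamp's red handle, which I measured at about 0.165 m tall. The fall left it lying beside the plate and nudged the pink look-alike by about 3 px. I placed rotor_b first. I then gripped rotor_a by its shaft, stood it on the bench, gripped it again from above and placed it.
- **Final checks:** the last top and side pictures show seven upright shafts. Both new rotors are in their gaps, touch-down showed in the wrist force each time, and the slim rotor is where it was. The gripper was clear of everything when I handed in.
- **Disagreements:** the visible fingertips sat about 20–26 mm behind the reported TCP along the tool axis, so I set grip depths from the pictures. The two cameras differed by 3–4 mm on the pan's position, against about 8 mm of clearance.
- **Forces:** readings I saw after each move stayed at or below about 26 N. I have no reading from the moment of the drop itself.

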